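Fit the top shield tray from a nested stack into a satellite module

ROBOT

A 6-joint arm with a two-finger parallel gripper is mounted at the origin on the work surface. World frame = base frame: x ahead of the robot, y to its left, z up, the work surface at z = 0. Lengths are in mm, angles in rad, forces in N, time in s.
With the tool pointing down it reaches from about 350 to 875 mm from the base axis. Payload 4.2 kg.
Tool frame: the origin (TCP) lies where the fingers leave the gripper's body, on its centre line; the fingertips stand 73 mm ahead of it and the grasp point (between the pads) lies 54 mm ahead of it; z points along the fingers, y is the direction in which the jaws open and shut (so a half turn about z gives the same grasp; the last joint's range is limited). The gripper opens to 85 mm and grips with 20 to 120 N. Pads are 22 mm wide; open, the fingers measure 114 mm over their backs; the gripper's body (76 mm by 85 mm) begins 54 mm behind the grasp point. The pads swing forward as they close: fully open they stand 13 mm farther back than shut.
Start: joints at [1.441, 0.385, 0.008, 0, -1.194, -0.259], TCP at [236.891, 578.344, 303.912] pointing down, gripper open.
Joint ranges: [-3.14, 3.14], [-1.21, 2.06], [-1.07, 1.41], [-3.16, 2.05], [-2.99, -0.16], [-3.1, 3.1]. Speed limits (rad/s): [2.79, 2.79, 3.14, 3.14, 3.14, 3.14].

INTERFACE

Orientations are given as a unit quaternion [x, y, z, w].
In Python, from bench import arm gives the robot as it stands.
- The arm moves only by the tool apply_moves, never from a script. Its argument "increments" is a list that holds one entry, the list of rows, each a list of 7 numbers: the shift along the tool's x, y, z scaled (see below), then the turn, a rotation vector about the tool's x, y, z scaled (see below), then the gripper's target within -1 to 1 (fully open at 1, half-way at 0, shut at -1). A call has 1 to 10 rows; each row is the pose to reach, as a shift and turn from the pose commanded when the call began, along the tool's axes at that moment; what a row does not reach only later rows make up. The controller multiplies each number of a shift by 100 mm and each number of a turn by 0.5 rad. A row lasts 1/10 s, in which the tool goes at most 50 mm and 8.59 degrees, less where a joint would pass 70% of its speed; a pose out of reach is approached as far as the arm can. A call with a number of a shift or a turn outside -1 to 1 is refused whole. A call with a gripper value outside its range is refused whole. The fingers move at their own pace and stop on an object; the grip force is fixed at half the most. Time passes only in rows, so rows that repeat a pose let the fingers close. It gives the time, the measured TCP pose, the force and the opening at its end, in the units of the state.
- arm.read_state(): the state, without advancing time (a new reading comes with each control period).
- arm.get_image(name): name is "scene" or "top" or "wrist"; returns a dict with "img" (384x512x3 uint8, red, green, blue), "fx", "fy", "cx", "cy" (pixels), "pose" (4x4, takes a point from camera to world coordinates). Camera axes: x right, y up, looking along -z (the intrinsics and any distortion apply to the point x, -y, -z); pixel columns grow to the right and rows downward; lengths in mm; the calibration is good to about 2 mm. A picture is of the moment at which its call begins. There is no depth.
- arm.job_done(): hands the job in, once; it reports no verdict.
Trained networks look in a picture, given as the dict that the camera call returned (one of the last four; its "shot" number tells which), for a name from the list of things; names that differ only in an ending like _2 or _b are one class to them, and where a whole thing is asked for, a point or a joint stands for the part that bears it (a point fixed in the world has none). Each returns a list of dicts, best first, with "conf" (0 to 1); they miss things now and then, are a little off and sometimes report something else, mostly with a low value. They report only what shows in the picture. A call takes as long as a camera call. They do not tell look-alikes from the thing itself.
- arm.outline_of(label, picture): "pixels" (384x512 bool, what is visible of it) and "box" ([centre column, centre row, width, height] in pixels, round what is visible of it).
- arm.mark_of(label, picture): "at" ([column, row] in pixels: a listed point, or the origin of a listed thing).
The state is a dict: "clock": time; "joints": joint angles; "joint_vel": joint speeds; "joint_efforts": joint torques, N m; "position": TCP position; "ee_rot": TCP orientation; "contact_force": force on the tool from outside, world axes, zero at the start; "wrist_torque": the same for the moment, N m; "gripper_width": finger opening in mm.
Only numpy, scipy, OpenCV 4.12 (cv2) and the standard library are available. Lean on these libraries where they do the work, as an engineer would, in place of code of your own. Each camera call takes 0.05 s, during which the arm holds its last target.

TASK

Lift only the top copper tray off the nested stack, leaving the trays below nested in their holder, and set it down upright on the blue mat and let go. Then take it again by its two short ends and lower it gently, upright, into the empty bay between the two inner green boards of the open aluminium chassis, until it stands flat on the bay floor between the two low yellow stops. Do not disturb the mug or the screwdriver.

Things in the scene. Friction and masses are not known exactly. Their poses are not given: they have to be found in the camera images.
- tray_center (a point): centre, half-way up (22 mm above the underside), of the top copper tray, the one to move. Open-topped, 64 mm long (x), 52 mm wide (y), 44 mm high, 55 to 115 g. Its top 16 mm is an upright rim band, 64 x 52 mm outside, 4 mm thick; below, a narrower body tapers to a flat 37 x 25 mm underside. z is up; a half turn looks the same.
- tray_second_center (a point): centre (22 mm above the underside) of the second tray, identical, same axes. Three trays are nested with 1.7 mm of play, each 16 mm above the next, rim on rim: only the uppermost 16 mm belong to the top tray; fingers reaching lower also grip the second. The top tray is free of the second after a straight lift of 28 mm.
- holder: black fixed stack holder, origin under its centre on the table. Base 110 (x) x 74 (y) x 10 mm, the trays on it (top tray's underside 42 mm, rim 86 mm above the table), with the holder's axes, the lowest fixed to it. Two cheeks, 36 mm wide, 98 mm high, stand 3 mm from the trays' short ends (x ends): there the tray can be gripped only across its 52 mm width (y).
- mat_top (a point): centre of the upper face of the fixed blue mat, 170 mm (x) x 150 mm (y), 3 mm above the table. A small loose green cap (18 mm across, 12 mm high) lies near one corner, 66 mm in x and 58 mm in y from the centre; it does not matter.
- chassis: fixed open aluminium chassis, origin under its centre on the table, 200 mm long (x), 100 mm wide (y), 80 mm high at its two end plates; upright green and copper boards stand across it on both sides of the empty middle bay, 68 mm high or less.
- bay (a point): centre of the bay floor, 10 mm above the table, the chassis' axes. Green boards bound it at x = +-31 mm, 58 mm high over the floor; it is open to both y sides. Yellow stops, 4 mm high, have inner faces at y = +-27 mm; the tray's underside goes between. The tray fits only with its x along this y, either way round: 5 mm of room to each board, so it can be gripped only by its short ends.
- mug: white mug, 85 mm high, 76 mm across without its handle, origin at the centre of its underside; to be left alone
- screwdriver_grip (a point): red screwdriver lying on the table, 200 mm long, this point in the middle of its handle, x along it towards the tip; to be left alone
Not all that is in view belongs to the job. Leave any turquoise look-alike of the part that bears tray_center alone.

How it is judged:
By the outcome, as a careful person would: the job done as asked, in the order asked, and still so for the second after the job is handed in, with the robot touching nothing.
It also fails if it takes over 72 s, if anything falls off the work surface, if the arm or the gripper's body presses on something with over 40 N, if the wrist force passes 120 N, or if a joint passes its speed limit or range.

## Working session

There is one attempt and no reset: what is moved stays moved. The work goes in short steps, Python scripts to look and compute and a tool call to move; the robot and the scene stay as the last step left them, time stands still between calls to the robot, and variables do not carry over. Pictures are saved under pics/ and viewed, and the job is handed in when it is done.

Besides the shell and the picture viewer there is one more tool, called after "Request:" by a JSON object that holds its "api" and its "payload", one argument or row to a line. apply_moves: Moves the arm, as the interface text tells. Shifts and turns lie within -1 to 1; 1 stands for 100 mm of shift or 0.5 rad of turn. Its arguments: {"type":"object","properties":{"increments":{"type":"array"}},"required":["increments"]}

```bash
mkdir -p pics; ls; cat > h.py <<'E'
import numpy as np, cv2
from bench import arm
from scipy.spatial.transform import Rotation as R
def save(p,n): cv2.imwrite('pics/'+n+'.png', cv2.cvtColor(p['img'],cv2.COLOR_RGB2BGR))
def ray(p,uv):
    T=np.array(p['pose']); d=np.array([(uv[0]-p['cx'])/p['fx'],-(uv[1]-p['cy'])/p['fy'],-1.])
    d=T[:3,:3]@d; return T[:3,3],d/np.linalg.norm(d)
def atz(p,uv,z):
    o,d=ray(p,uv); return o+d*(z-o[2])/d[2]
def tri(obs):
    A=np.zeros((3,3));b=np.zeros(3);rs=[ray(p,uv) for p,uv in obs]
    for o,d in rs:
        M=np.eye(3)-np.outer(d,d);A+=M;b+=M@o
    x=np.linalg.solve(A,b); return x,[np.linalg.norm((np.eye(3)-np.outer(d,d))@(x-o)) for o,d in rs]
def proj(p,X):
    T=np.array(p['pose']); c=T[:3,:3].T@(np.asarray(X,float)-T[:3,3])
    return np.array([p['cx']+p['fx']*c[0]/-c[2], p['cy']-p['fy']*c[1]/-c[2]])
def st():
    s=arm.read_state(); print({k:np.round(s[k],3).tolist() for k in ['clock','position','ee_rot','contact_force','gripper_width']}); return s
E
python3 - <<'E'
from h import *
s=st()
L=['tray_center','tray_second_center','holder','mat_top','chassis','bay','mug','screwdriver_grip']
P={n:arm.get_image(n) for n in ['scene','top','wrist']}
print(P['top'].keys(), {k:v for k,v in P['top'].items() if k not in('img',)})
for n,p in P.items(): save(p,n+'0')
for l in L:
    ob=[]
    for n,p in P.items():
        m=arm.mark_of(l,p)
        print(l,n,[(np.round(q['at'],1).tolist(),round(q['conf'],2)) for q in m[:3]])
        if m and n!='wrist': ob.append((p,m[0]['at']))
    if len(ob)>1: x,e=tri(ob); print('   ',x.round(1),np.round(e,1))
E
```

```text
pics
{'clock': 0.0, 'position': [236.728, 577.999, 302.837], 'ee_rot': [0.981, -0.193, -0.0, 0.001], 'contact_force': [0.673, -0.305, -0.458], 'gripper_width': 85.486}
dict_keys(['img', 'fx', 'fy', 'cx', 'cy', 'pose', 'shot']) {'fx': 406.73894010580386, 'fy': 406.73894010580386, 'cx': 248.7620045608431, 'cy': 194.36871850788938, 'pose': array([[ 1.30845530e-02,  9.98175546e-01, -5.89438145e-02,
         5.35536585e+02],
       [-9.99723652e-01,  1.19079475e-02, -2.02687093e-02,
         6.94472989e+01],
       [-1.95298301e-02,  5.91927325e-02,  9.98055513e-01,
         1.29140340e+03],
       [ 0.00000000e+00,  0.00000000e+00,  0.00000000e+00,
         1.00000000e+00]]), 'shot': 2}
tray_center scene [([333.8, 182.5], 0.81), ([397.3, 160.4], 0.7), ([333.2, 171.5], 0.59)]
tray_center top [([117.9, 256.2], 0.81), ([181.7, 245.4], 0.7), ([188.4, 205.2], 0.62)]
tray_center wrist []
    [410.  409.6  -7.3] [95.9 95.9]
tray_second_center scene [([121.9, 191.9], 0.6)]
tray_second_center top [([188.5, 204.7], 0.34)]
tray_second_center wrist []
    [661.1  16.9 216.2] [248.6 248.6]
holder sce
[... 178 characters left out ...]
, ([123.1, 193.8], 0.4)]
mat_top top [([272.3, 219.4], 0.76)]
mat_top wrist []
    [533.3  21.3   5.4] [0.9 0.9]
chassis scene [([120.6, 200.8], 0.73)]
chassis top [([371.4, 228.5], 0.7)]
chassis wrist []
    [ 508.8 -293.9   -4.2] [1. 1.]
bay scene [([120.9, 193.9], 0.91)]
bay top [([373.5, 228.5], 0.91)]
bay wrist []
    [ 509.1 -291.4   18.9] [1.4 1.4]
mug scene [([180.5, 255.5], 0.72), ([337.9, 188.5], 0.46)]
mug top [([316.4, 153.3], 0.72), ([266.8, 142.4], 0.31)]
mug wrist []
    [ 746.2 -114.5   -6. ] [4.7 4.7]
screwdriver_grip scene [([240.4, 256.4], 0.69), ([179.2, 255.4], 0.42)]
screwdriver_grip top [([272.1, 141.8], 0.6)]
screwdriver_grip wrist []
    [779.2  26.7  11.1] [3.2 3.2]
```

View pics/scene0.png

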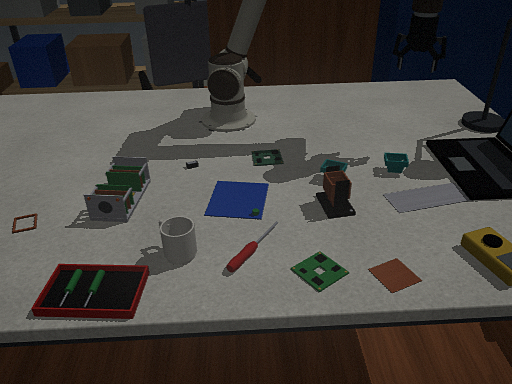

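View pics/top0.png

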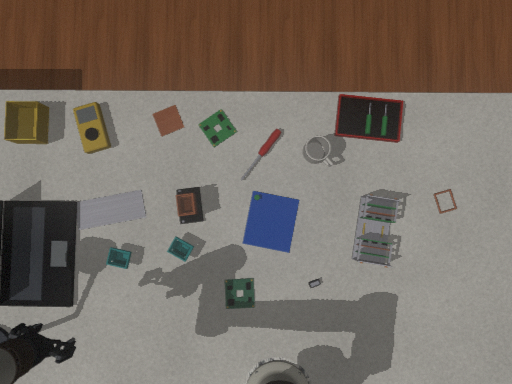

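View pics/wrist0.png

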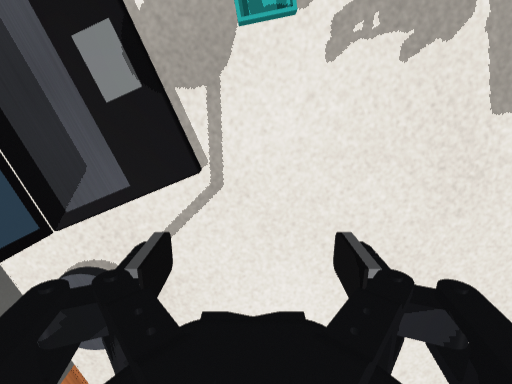

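The stack is at top px (188,205) and scene px (335,190). The turquoise look-alikes are at top (119,257) and (180,248). The mat is at (272,222), the chassis at (376,228), the mug at (317,150) and the screwdriver at (265,150).

```bash
python3 - <<'E'
from h import *
s=st()
P={n:arm.get_image(n) for n in ['scene','top','wrist']}
a=None
for n in ['scene','top']:
  for l in ['tray_center','tray_second_center','holder']:
    for q in arm.mark_of(l,P[n])[:5]: print(n,l,np.round(q['at'],1),round(q['conf'],2))
x,e=tri([(P['scene'],[333.8,182.5]),(P['top'],[188.4,205.2])]);print('tray',x.round(1),e)
# holder, mat, chassis outlines in top -> orientation
for l,z in [('holder',10),('mat_top',3),('chassis',60),('tray_center',86)]:
  for q in arm.outline_of(l,P['top'])[:3]:
    m=q['pixels'].astype(np.uint8); c=max(cv2.findContours(m,0,2)[0],key=cv2.contourArea)
    pts=np.array([atz(P['top'],u,z)[:2] for u in c[:,0].astype(float)],np.float32)
    print(l,round(q['conf'],2),cv2.minAreaRect(pts))
T=np.array(P['wrist']['pose']); Rt=R.from_quat(s['ee_rot']).as_matrix()
print('cam in tool',(Rt.T@(T[:3,3]-s['position'])).round(1),(Rt.T@T[:3,:3]).round(3).tolist(),P['wrist']['fx']); print(Rt.round(3).tolist())
v=cv2.resize(P['top']['img'][180:280,150:420],None,fx=2.9,fy=2.9,interpolation=2); cv2.imwrite('pics/c1.png',v[:,:,::-1])
v=cv2.resize(P['scene']['img'][140:260,80:360],None,fx=2.8,fy=2.8,interpolation=2); cv2.imwrite('pics/c2.png',v[:,:,::-1])
E
```

```text
{'clock': 1.35, 'position': [236.897, 578.361, 303.932], 'ee_rot': [0.981, -0.193, 0.0, -0.0], 'contact_force': [0.398, -0.337, 0.586], 'gripper_width': 85.199}
scene tray_center [335.3 182.3] 0.82
scene tray_center [334.7 172. ] 0.74
scene tray_center [395.  160.2] 0.64
scene tray_second_center [332.3 187.5] 0.66
scene holder [330.9 206.8] 0.9
top tray_center [179.1 245.6] 0.77
top tray_center [117.9 258.6] 0.76
top tray_center [186.  203.1] 0.73
top tray_second_center [187.4 201.9] 0.47
top holder [189.8 205.4] 0.93
tray [573.1 277.4  67.2] [np.float64(1.2139544575351588), np.float64(1.2139544575351915)]
holder 0.78 ((575.2158813476562, 282.9722595214844), (110.00996398925781, 74.28568267822266), 7.941397666931152)
holder 0.36 ((503.5279541015625, -297.6221008300781), (125.66341400146484, 214.900146484375), 82.0662612915039)
mat_top 0.64 ((527.228759765625, 26.625144958496094), (150.33462524414062, 169.54513549804688), 79.99407958984375)
chassis 0.71 ((506.6669006347656, -284.92169189453125), (116.43225860595703, 208.77000427246094), 80.85735321044922)
tray_center 0.81 ((575.2317504882812, 283.46356201171875), (65.3995132446289, 55.954368591308594), 7.805016994476318)
tray_center 0.78 ((441.7117004394531, 294.5556640625), (63.6474609375, 51.992515563964844), 61.389156341552734)
tray_center 0.57 ((412.9408874511719, 478.00701904296875), (65.35218048095703, 50.450252532958984), 77.10448455810547)
cam in tool [ 68.3  -0.2 -70.7] [[0.0, 0.963, 0.27], [1.0, -0.0, 0.0], [0.0, 0.27, -0.963]] 272.17454757439924
[[0.925, -0.379, 0.0], [-0.379, -0.925, 0.0], [0.0, -0.0, -1.0]]
```

View pics/c1.png

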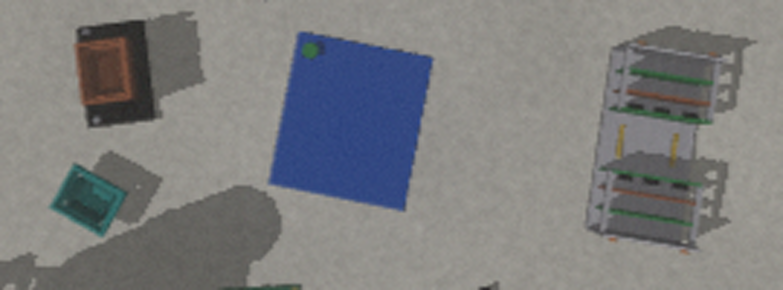

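View pics/c2.png

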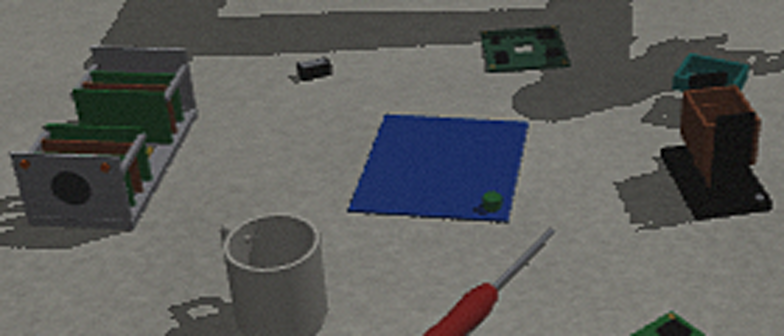

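Request:
{"api": "apply_moves", "payload": {
  "increments": [
    [[0.3,0.1,0,0,0,-0.25,1],[0.6,0.2,0,0,0,-0.5,1],[0.9,0.3,0,0,0,-0.75,1],[1,0.35,0,0,0,-1,1]]
  ]
}}

```text
clock: 2.4
position: [317.8, 506.4, 304.1]
ee_rot: [0.998, 0.057, 0.0, 0.0]
contact_force: [-0.5, 0.5, 0.6]
gripper_width: 85.4
```

```bash
cat > to.py <<'E'
import sys
from h import *
# usage: x y z yaw_deg -> needed shift in tool units
x,y,z,yaw=map(float,sys.argv[1:5]); s=st()
Rt=R.from_quat(s['ee_rot']).as_matrix(); d=Rt.T@(np.array([x,y,z])-s['position'])
Yd=np.radians(yaw); X=np.array([np.cos(Yd),np.sin(Yd),0]); Z=np.array([0,0,-1.]); G=np.stack([X,np.cross(Z,X),Z],1)
rv=R.from_matrix(Rt.T@G).as_rotvec()
print('shift',(d/100).round(4),'turn',(rv/.5).round(4),'yaw',np.degrees(np.arctan2(Rt[1,0],Rt[0,0])).round(2), 'q',np.round(s['joints'],2))
E
python3 to.py 574 281 304 7.9
```

```text
{'clock': 2.4, 'position': [317.833, 506.406, 304.072], 'ee_rot': [0.998, 0.057, 0.0, 0.0], 'contact_force': [-0.459, 0.488, 0.608], 'gripper_width': 85.426}
shift [2.2882e+00 2.5312e+00 1.8000e-03] turn [ 0.0006 -0.0003 -0.0474] yaw 6.54 q [ 1.28  0.34 -0.06  0.   -1.17  0.4 ]
```

Request:
{"api": "apply_moves", "payload": {
  "increments": [
    [[0.3,0.33,0,0,0,0,1],[0.6,0.66,0,0,0,-0.03,1],[0.9,1,0,0,0,-0.05,1]]
  ]
}}

```text
clock: 2.7
position: [417.6, 417.7, 304.1]
ee_rot: [0.998, 0.069, 0.0, -0.0]
contact_force: [1.5, 0.4, -0.4]
gripper_width: 85.2
```

Request:
{"api": "apply_moves", "payload": {
  "increments": [
    [[0.3,0.33,0,0,0,0,1],[0.6,0.66,0,0,0,0,1],[0.9,1,0,0,0,0,1],[0.9,1,0,0,0,0,0.6]]
  ]
}}

```text
clock: 3.1
position: [522.6, 328.3, 303.6]
ee_rot: [0.998, 0.065, 0.0, 0.0]
contact_force: [-0.1, 0.6, -0.5]
gripper_width: 73.0
```

```bash
python3 to.py 574 281 304 7.9
```

```text
{'clock': 3.1, 'position': [522.622, 328.349, 303.607], 'ee_rot': [0.998, 0.065, 0.0, 0.0], 'contact_force': [-0.068, 0.607, -0.524], 'gripper_width': 72.971}
shift [ 0.448   0.5361 -0.0034] turn [ 0.0017 -0.0004 -0.0156] yaw 7.45 q [ 0.82  0.37 -0.01  0.   -1.19  0.88]
```

Request:
{"api": "apply_moves", "payload": {
  "increments": [
    [[0.25,0.27,0,0,0,0,0.22],[0.45,0.54,0,0,0,-0.015,0.22],[0.45,0.54,0,0,0,-0.015,0.22],[0.45,0.54,0,0,0,-0.015,0.22]]
  ]
}}

```text
clock: 3.5
position: [571.4, 284.2, 303.6]
ee_rot: [0.997, 0.071, -0.0, 0.0]
contact_force: [0.7, 0.1, -0.1]
gripper_width: 52.0
```

```bash
python3 - <<'E'
from h import *
s=st()
p=arm.get_image('wrist'); save(p,'w1')
for l in ['tray_center','tray_second_center','holder']:
    for q in arm.mark_of(l,p)[:4]: print(l,np.round(q['at'],1),round(q['conf'],2))
for q in arm.outline_of('tray_center',p)[:3]:
    m=q['pixels'].astype(np.uint8); c=max(cv2.findContours(m,0,2)[0],key=cv2.contourArea)
    pts=np.array([atz(p,u,86)[:2] for u in c[:,0].astype(float)],np.float32)
    print('rect at z86',round(q['conf'],2),cv2.minAreaRect(pts),q['box'])
E
```

```text
{'clock': 3.5, 'position': [571.384, 284.214, 303.645], 'ee_rot': [0.997, 0.071, -0.0, 0.0], 'contact_force': [0.717, 0.099, -0.1], 'gripper_width': 51.992}
tray_center [ 91.  254.9] 0.98
tray_center [255.  166.6] 0.78
tray_center [225.5 252.4] 0.69
rect at z86 0.79 ((578.3916015625, 284.3046569824219), (65.02100372314453, 53.49761962890625), 8.180401802062988) [253.8, 172.4, 47.4, 63.0]
rect at z86 0.77 ((469.8757019042969, 302.6656188964844), (57.672916412353516, 50.99890899658203), 61.14963912963867) [230.9, 258.2, 50.5, 56.5]
rect at z86 0.59 ((446.43463134765625, 465.58367919921875), (60.27983856201172, 59.06760787963867), 79.02012634277344) [86.7, 257.8, 59.7, 46.5]
```

View pics/w1.png

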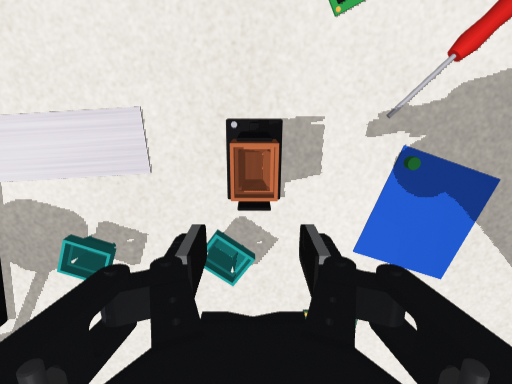

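```bash
python3 - <<'E'
import cv2
i=cv2.imread('pics/w1.png'); cv2.imwrite('pics/w1z.png',cv2.resize(i[115:275,170:340],None,fx=4,fy=3.7,interpolation=0)[:600])
E
```

```text
(no output)
```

View pics/w1z.png

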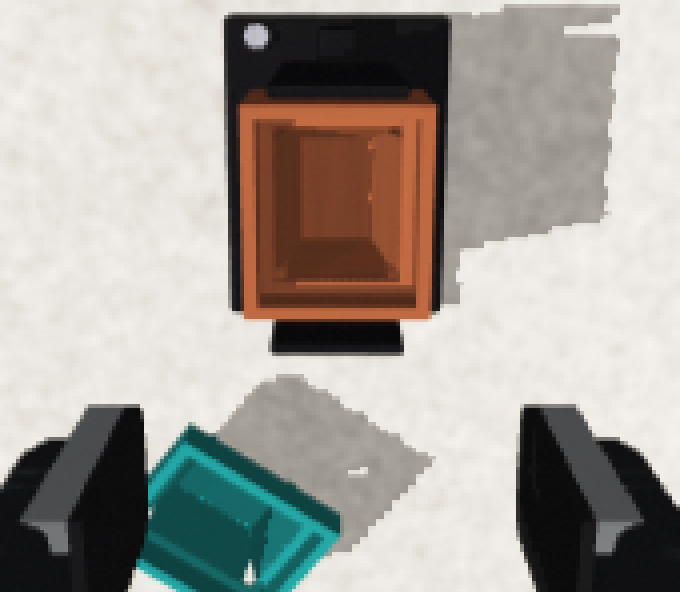

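```bash
python3 - <<'E'
from h import *
p=arm.get_image('wrist'); t=arm.get_image('top')
print(p['cx'],p['cy'])
C=[(230.25,142.8),(279.25,142.8),(278,201.),(230.75,201)]
for z in (80,86,92):
    Q=np.array([atz(p,c,z) for c in C]); e=Q-np.roll(Q,-1,0)
    print(z,Q.mean(0).round(1),np.linalg.norm(e,axis=1).round(1),np.degrees(np.arctan2(e[:,1],e[:,0])).round(1))
    print(proj(t,Q.mean(0)))
v=cv2.resize(t['img'][180:235,165:215],None,fx=10,fy=10,interpolation=0); cv2.imwrite('pics/t1.png',v[:,:,::-1])
E
```

```text
252.5305225915898 188.70512040994552
80 [575.1 284.   80. ] [52.6 65.8 53.8 65.8] [  98.3    8.6  -81.7 -172.4]
[185.07717092 204.30576045]
86 [576.3 284.3  86. ] [51.6 64.4 52.7 64.4] [  98.3    8.6  -81.7 -172.4]
[184.65422673 203.80175252]
92 [577.6 284.5  92. ] [50.5 63.1 51.6 63.1] [  98.3    8.6  -81.7 -172.4]
[184.22713168 203.29279817]
```

View pics/t1.png

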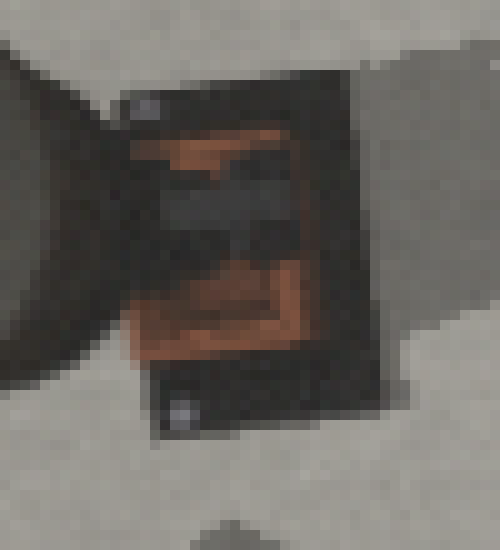

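```bash
python3 to.py 576 284.2 214 8.4
```

```text
{'clock': 3.85, 'position': [570.833, 285.148, 304.12], 'ee_rot': [0.997, 0.072, 0.0, -0.0], 'contact_force': [0.068, -0.858, -0.654], 'gripper_width': 52.384}
shift [0.0495 0.017  0.9012] turn [-0.0004 -0.0005 -0.0033] yaw 8.31 q [ 0.72  0.41  0.04 -0.   -1.21  1.  ]
```

Request:
{"api": "apply_moves", "payload": {
  "increments": [
    [[0.02,0.01,0.3,0,0,0,0.5],[0.04,0.015,0.6,0,0,0,0.5],[0.05,0.017,0.9,0,0,0,0.6],[0.05,0.017,0.9,0,0,0,0.6]]
  ]
}}

```text
clock: 4.25
position: [574.4, 282.5, 209.2]
ee_rot: [0.997, 0.072, -0.004, 0.002]
contact_force: [-1.4, -0.0, -0.5]
gripper_width: 68.0
```

```bash
python3 - <<'E'
from h import *
s=st()
p=arm.get_image('wrist'); save(p,'w2')
i=cv2.imread('pics/w2.png'); cv2.imwrite('pics/w2z.png',cv2.resize(i[100:300,150:350],None,fx=3,fy=3,interpolation=0))
E
```

```text
{'clock': 4.25, 'position': [574.402, 282.488, 209.208], 'ee_rot': [0.997, 0.072, -0.004, 0.002], 'contact_force': [-1.404, -0.004, -0.53], 'gripper_width': 68.009}
```

View pics/w2z.png

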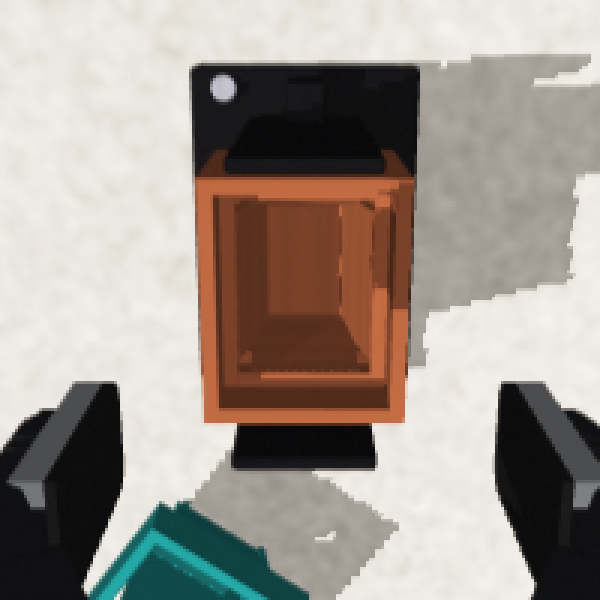

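```bash
python3 - <<'E'
from h import *
p=arm.get_image('wrist')
C=[(215.3,159.3),(288,159.3),(285,241.),(218.3,241)]
for z in (80,86,92):
    Q=np.array([atz(p,c,z) for c in C]); e=Q-np.roll(Q,-1,0)
    print(z,Q.mean(0).round(1),np.linalg.norm(e,axis=1).round(1),np.degrees(np.arctan2(e[:,1],e[:,0])).round(1))
E
python3 to.py 576 284.2 143 8.4
```

```text
80 [575.9 283.8  80. ] [54.6 67.5 54.6 67.5] [  98.2    8.2  -81.8 -171.8]
86 [578.  284.1  86. ] [53.  65.5 53.  65.5] [  98.2    8.2  -81.8 -171.8]
92 [580.  284.4  92. ] [51.4 63.5 51.4 63.5] [  98.2    8.2  -81.8 -171.8]
{'clock': 4.35, 'position': [576.757, 283.787, 214.376], 'ee_rot': [0.997, 0.072, 0.0, 0.0], 'contact_force': [-0.048, 0.289, 0.698], 'gripper_width': 68.419}
shift [-0.0071 -0.0057  0.7138] turn [ 0.0016 -0.0005 -0.0041] yaw 8.28 q [ 0.71  0.48 -0.07  0.   -1.02  1.01]
```

Request:
{"api": "apply_moves", "payload": {
  "increments": [
    [[0,0,0.25,0,0,0,0.6],[0,-0.005,0.45,0,0,0,0.6],[0,-0.005,0.6,0,0,0,0.6],[0,-0.005,0.68,0,0,0,0.6],[0,-0.005,0.71,0,0,0,0.6],[0,-0.005,0.71,0,0,0,0.6],[0,-0.005,0.71,0,0,0,0.6]]
  ]
}}

```text
clock: 5.05
position: [577.1, 284.4, 144.3]
ee_rot: [0.997, 0.072, 0.001, -0.001]
contact_force: [0.0, -0.1, 0.2]
gripper_width: 68.3
```

```bash
python3 - <<'E'
from h import *
s=st()
p=arm.get_image('wrist'); save(p,'w3')
i=cv2.imread('pics/w3.png'); cv2.imwrite('pics/w3z.png',cv2.resize(i[100:300,130:380],None,fx=3,fy=3,interpolation=0))
p=arm.get_image('scene'); save(p,'s3')
i=cv2.imread('pics/s3.png'); cv2.imwrite('pics/s3z.png',cv2.resize(i[100:230,280:400],None,fx=4.5,fy=4.5,interpolation=2))
s=st()
E
```

```text
{'clock': 5.05, 'position': [577.066, 284.374, 144.319], 'ee_rot': [0.997, 0.072, 0.001, -0.001], 'contact_force': [0.002, -0.079, 0.189], 'gripper_width': 68.271}
{'clock': 5.15, 'position': [576.91, 284.25, 144.058], 'ee_rot': [0.997, 0.072, 0.001, -0.001], 'contact_force': [0.459, -0.765, -0.171], 'gripper_width': 68.409}
```

View pics/w3z.png

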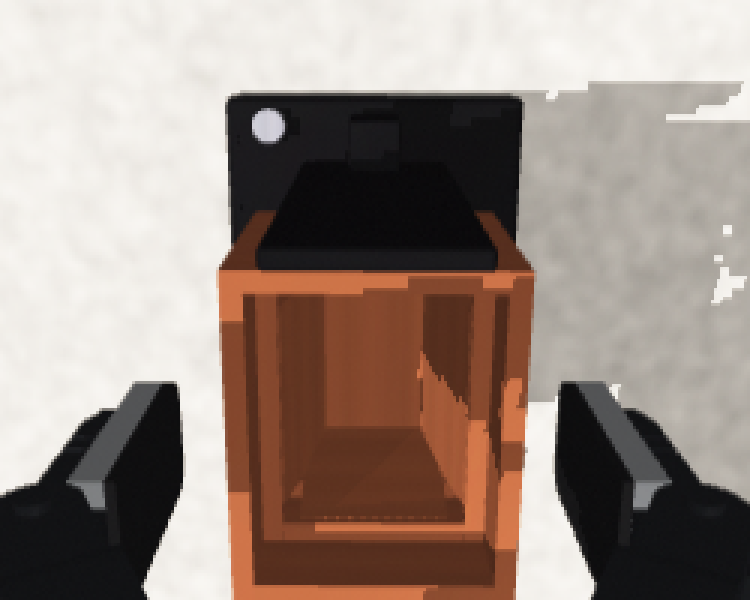

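View pics/s3z.png

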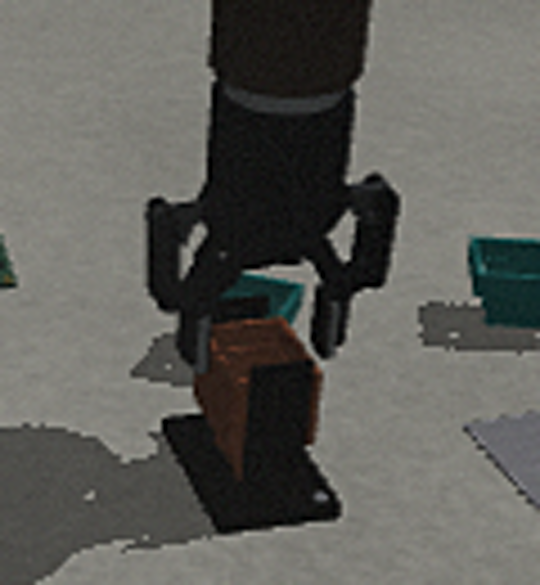

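Request:
{"api": "apply_moves", "payload": {
  "increments": [
    [[0,0.01,-0.01,0,0,0,0.5],[0,0.01,-0.01,0,0,0,0.35],[0,0.01,-0.01,0,0,0,0.2],[0,0.01,-0.01,0,0,0,-0.2],[0,0.01,-0.01,0,0,0,-0.2],[0,0.01,-0.01,0,0,0,-0.2]]
  ]
}}

```text
clock: 5.75
position: [576.8, 283.2, 144.7]
ee_rot: [0.997, 0.072, 0.0, -0.0]
contact_force: [-2.0, 1.7, 5.5]
gripper_width: 50.5
```

```bash
python3 - <<'E'
from h import *
s=st()
p=arm.get_image('wrist'); save(p,'w4')
i=cv2.imread('pics/w4.png'); cv2.imwrite('pics/w4z.png',cv2.resize(i[100:300,130:380],None,fx=3,fy=3,interpolation=0))
E
```

```text
{'clock': 5.75, 'position': [576.794, 283.2, 144.721], 'ee_rot': [0.997, 0.072, 0.0, -0.0], 'contact_force': [-1.955, 1.684, 5.485], 'gripper_width': 50.5}
```

View pics/w4z.png

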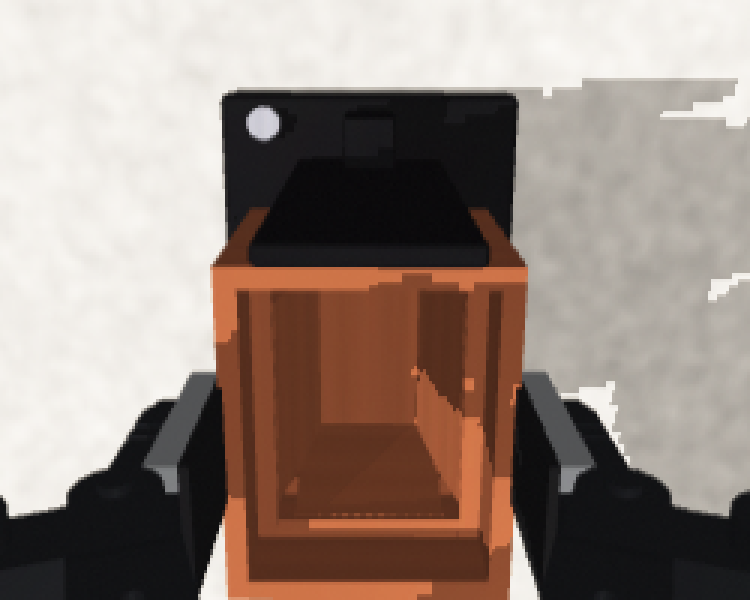

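Request:
{"api": "apply_moves", "payload": {
  "increments": [
    [[0,0,-0.05,0,0,0,-0.2],[0,0,-0.1,0,0,0,-0.2],[0,0,-0.15,0,0,0,-0.2],[0,0,-0.2,0,0,0,-0.2],[0,0,-0.25,0,0,0,-0.2]]
  ]
}}

```text
clock: 6.3
position: [576.6, 282.9, 169.2]
ee_rot: [0.997, 0.072, -0.0, 0.0]
contact_force: [-0.7, 1.3, -0.3]
gripper_width: 50.1
```

```bash
python3 - <<'E'
from h import *
s=st()
p=arm.get_image('wrist'); save(p,'w5')
i=cv2.imread('pics/w5.png'); cv2.imwrite('pics/w5z.png',cv2.resize(i[100:300,130:380],None,fx=3,fy=3,interpolation=0))
p=arm.get_image('scene'); save(p,'s5')
i=cv2.imread('pics/s5.png'); cv2.imwrite('pics/s5z.png',cv2.resize(i[100:230,280:400],None,fx=4.5,fy=4.5,interpolation=2))
s=st()
E
```

```text
{'clock': 6.3, 'position': [576.606, 282.851, 169.214], 'ee_rot': [0.997, 0.072, -0.0, 0.0], 'contact_force': [-0.7, 1.255, -0.298], 'gripper_width': 50.08}
{'clock': 6.4, 'position': [576.997, 283.17, 169.944], 'ee_rot': [0.997, 0.072, 0.001, -0.0], 'contact_force': [-0.207, 0.071, -0.422], 'gripper_width': 50.354}
```

View pics/w5z.png

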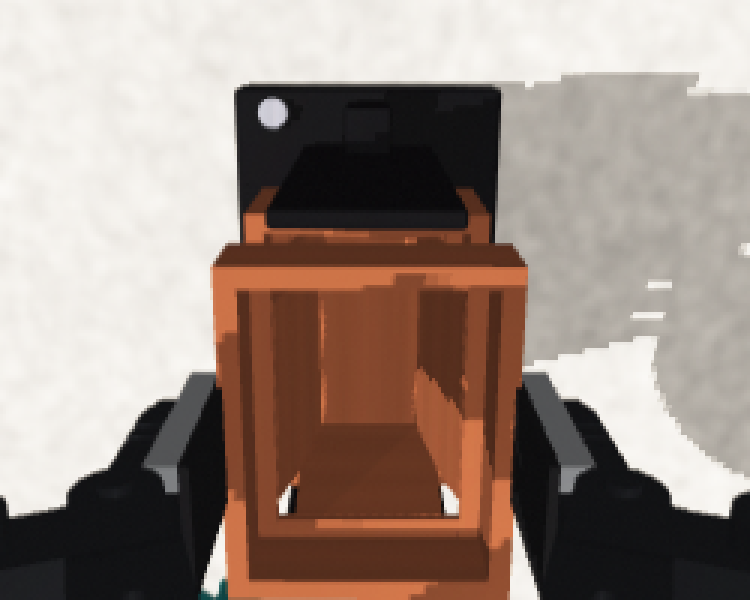

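View pics/s5z.png

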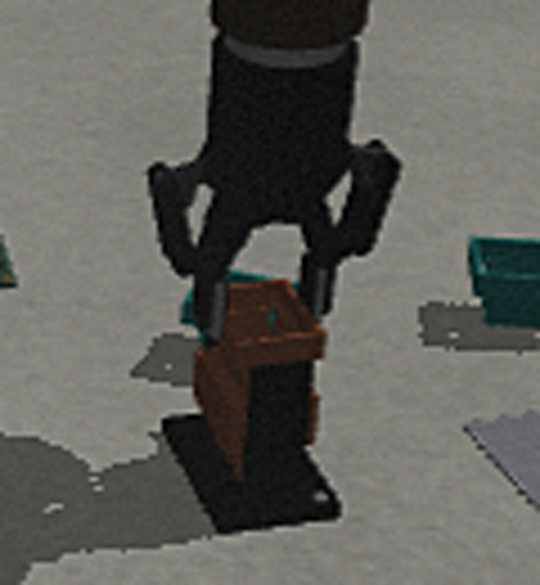

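Request:
{"api": "apply_moves", "payload": {
  "increments": [
    [[0,0,-0.2,0,0,0,-0.2],[0,0,-0.4,0,0,0,-0.2],[0,0,-0.6,0,0,0,-0.2],[0,0,-0.75,0,0,0,-0.2]]
  ]
}}

```text
clock: 6.8
position: [576.8, 283.0, 245.2]
ee_rot: [0.997, 0.072, 0.0, -0.0]
contact_force: [0.2, 0.0, -0.2]
gripper_width: 50.3
```

```bash
python3 - <<'E'
from h import *
p=arm.get_image('top'); save(p,'t6'); w=arm.get_image('wrist'); save(w,'w6')
for q in arm.mark_of('mat_top',p)[:2]: print(q['at'],q['conf'],atz(p,q['at'],3))
for q in arm.outline_of('mat_top',p)[:1]:
    m=q['pixels'].astype(np.uint8); c=max(cv2.findContours(m,0,2)[0],key=cv2.contourArea)
    print(cv2.minAreaRect(np.array([atz(p,u,3)[:2] for u in c[:,0].astype(float)],np.float32)))
E
python3 to.py 529 25 244 36
```

```text
[272.4, 216.6] 0.9 [542.15141399  19.98697018   3.        ]
((527.7743530273438, 27.008289337158203), (149.8850555419922, 169.45018005371094), 79.57046508789062)
{'clock': 7.0, 'position': [576.263, 282.824, 243.405], 'ee_rot': [0.997, 0.072, -0.0, -0.0], 'contact_force': [-0.422, 0.212, -1.114], 'gripper_width': 50.5}
shift [-0.8362  2.4842 -0.0059] turn [-8.000e-04  1.300e-03 -9.699e-01] yaw 8.21 q [ 0.71  0.46 -0.03 -0.   -1.08  1.01]
```

View pics/t6.png

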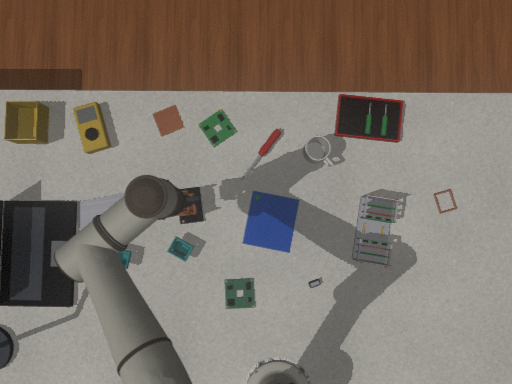

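View pics/w6.png

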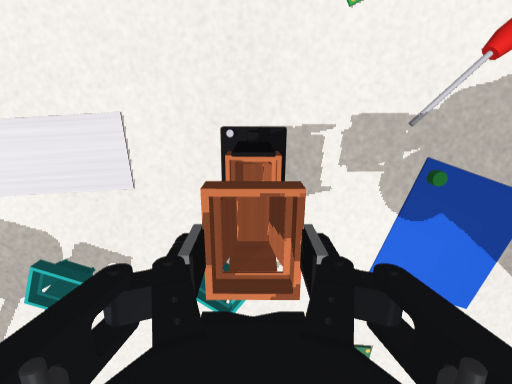

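Request:
{"api": "apply_moves", "payload": {
  "increments": [
    [[-0.1,0.3,0,0,0,-0.15,-0.2],[-0.2,0.6,0,0,0,-0.35,-0.2],[-0.3,0.85,0,0,0,-0.55,-0.2],[-0.34,1,0,0,0,-0.75,-0.2],[-0.34,1,0,0,0,-0.97,-0.2]]
  ]
}}

```text
clock: 7.5
position: [556.1, 176.8, 242.4]
ee_rot: [0.951, 0.31, -0.002, 0.0]
contact_force: [-0.6, 0.2, -1.2]
gripper_width: 50.3
```

```bash
python3 to.py 525 25 244 36
```

```text
{'clock': 7.5, 'position': [556.139, 176.752, 242.395], 'ee_rot': [0.951, 0.31, -0.002, 0.0], 'contact_force': [-0.61, 0.173, -1.199], 'gripper_width': 50.262}
shift [-1.1463  1.042  -0.0125] turn [-0.0013  0.0074  0.0046] yaw 36.13 q [ 0.58  0.37 -0.18 -0.   -1.02  1.62]
```

Request:
{"api": "apply_moves", "payload": {
  "increments": [
    [[-0.3,0.27,0,0,0,0,-0.2],[-0.6,0.54,0,0,0,0,-0.2],[-0.85,0.78,0,0,0,0,-0.2],[-1,0.9,0,0,0,0,-0.2],[-1,0.9,0,0,0,0,-0.2]]
  ]
}}

```text
clock: 8.0
position: [528.2, 45.5, 242.9]
ee_rot: [0.951, 0.308, -0.001, -0.0]
contact_force: [-0.6, -0.3, -1.1]
gripper_width: 50.3
```

```bash
python3 to.py 525 25 106 36;  python3 - <<'E'
from h import *
w=arm.get_image('wrist'); save(w,'w7')
E
```

```text
{'clock': 8.0, 'position': [528.177, 45.511, 242.948], 'ee_rot': [0.951, 0.308, -0.001, -0.0], 'contact_force': [-0.569, -0.306, -1.104], 'gripper_width': 50.286}
shift [-0.1426  0.1489  1.3697] turn [-0.0019  0.0047 -0.0053] yaw 35.85 q [ 0.39  0.28 -0.31 -0.   -0.98  1.8 ]
```

View pics/w7.png

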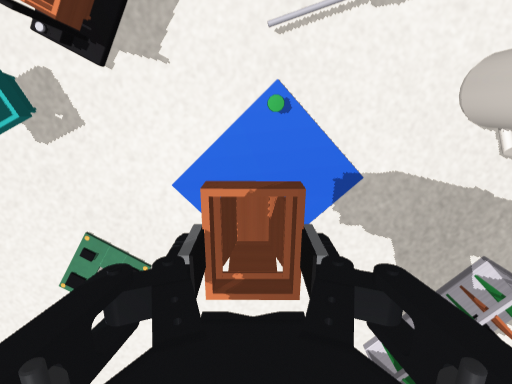

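Request:
{"api": "apply_moves", "payload": {
  "increments": [
    [[-0.07,0.07,0.3,0,0,0,-0.2],[-0.14,0.15,0.6,0,0,0,-0.2],[-0.14,0.15,0.85,0,0,0,-0.2],[-0.14,0.15,1,0,0,0,-0.2],[-0.14,0.15,1,0,0,0,-0.2]]
  ]
}}

```text
clock: 8.55
position: [525.9, 27.8, 141.2]
ee_rot: [0.951, 0.31, -0.003, -0.0]
contact_force: [0.4, -0.3, -0.9]
gripper_width: 50.4
```

Request:
{"api": "apply_moves", "payload": {
  "increments": [
    [[0,0,0.15,0,0,0,-0.2],[0,0,0.25,0,0,0,-0.2],[0,0,0.3,0,0,0,-0.2],[0,0,0.32,0,0,0,-0.2],[0,0,0.32,0,0,0,-0.2]]
  ]
}}

```text
clock: 9.05
position: [527.1, 27.3, 112.1]
ee_rot: [0.951, 0.309, 0.0, 0.0]
contact_force: [-0.5, -0.3, -0.5]
gripper_width: 50.4
```

```bash
python3 to.py 525 25 106 36;  python3 - <<'E'
from h import *
w=arm.get_image('scene'); cv2.imwrite('pics/s8.png',cv2.resize(w['img'][120:240,180:300],None,fx=5,fy=5,interpolation=2)[:,:,::-1])
E
```

```text
{'clock': 9.05, 'position': [527.054, 27.332, 112.093], 'ee_rot': [0.951, 0.309, 0.0, 0.0], 'contact_force': [-0.499, -0.252, -0.481], 'gripper_width': 50.414}
shift [-0.0303  0.0068  0.0609] turn [ 0.0003 -0.0005  0.0013] yaw 36.04 q [ 0.36  0.45 -0.46  0.   -0.66  1.84]
```

View pics/s8.png

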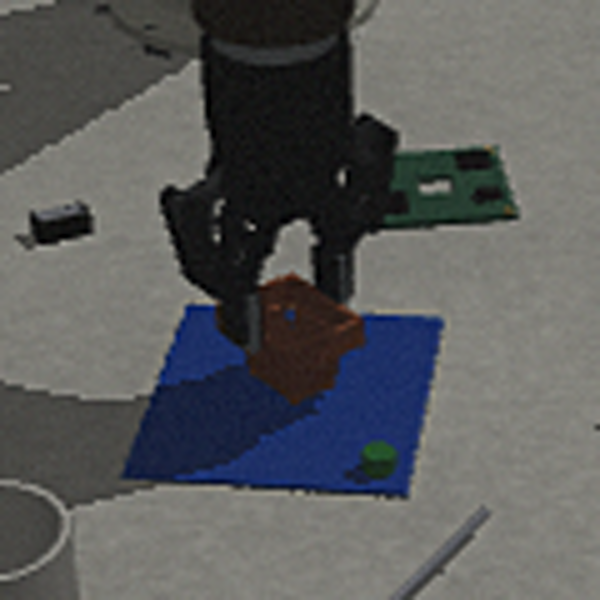

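Request:
{"api": "apply_moves", "payload": {
  "increments": [
    [[0,0,0.02,0,0,0,-0.2],[0,0,0.03,0,0,0,-0.2],[0,0,0.04,0,0,0,-0.2],[0,0,0.05,0,0,0,-0.2],[0,0,0.055,0,0,0,-0.2]]
  ]
}}

```text
clock: 9.6
position: [526.8, 27.1, 106.3]
ee_rot: [0.951, 0.309, -0.0, -0.0]
contact_force: [0.1, 0.2, -1.1]
gripper_width: 50.4
```

Request:
{"api": "apply_moves", "payload": {
  "increments": [
    [[0,0,0.005,0,0,0,-0.2],[0,0,0.01,0,0,0,-0.2]]
  ]
}}

```text
clock: 9.8
position: [526.9, 27.1, 105.9]
ee_rot: [0.951, 0.309, -0.0, 0.0]
contact_force: [-1.9, 0.6, 6.3]
gripper_width: 50.6
```

Request:
{"api": "apply_moves", "payload": {
  "increments": [
    [[0,0,-0.005,0,0,0,0.3],[0,0,-0.005,0,0,0,0.45],[0,0,-0.005,0,0,0,0.6],[0,0,-0.005,0,0,0,0.6],[0,0,-0.3,0,0,0,0.6],[0,0,-0.6,0,0,0,1],[0,0,-0.95,0,0,0,1],[0,0,-0.95,0,0,0,1]]
  ]
}}

```text
clock: 10.6
position: [529.4, 27.8, 205.3]
ee_rot: [0.951, 0.31, 0.005, 0.0]
contact_force: [0.4, 1.5, -0.7]
gripper_width: 85.5
```

```bash
python3 - <<'E'
from h import *
s=st()
w=arm.get_image('scene'); cv2.imwrite('pics/s9.png',cv2.resize(w['img'][120:240,180:300],None,fx=5,fy=5,interpolation=2)[:,:,::-1])
w=arm.get_image('wrist');cv2.imwrite('pics/w9.png',cv2.resize(w['img'][80:300,130:380],None,fx=3,fy=2.7,interpolation=2)[:,:,::-1])
w=arm.get_image('wrist');save(w,'w9f')
np.savez('w9.npz',pose=w['pose'])
E
```

```text
{'clock': 10.6, 'position': [529.418, 27.777, 205.341], 'ee_rot': [0.951, 0.31, 0.005, 0.0], 'contact_force': [0.379, 1.509, -0.749], 'gripper_width': 85.543}
```

View pics/s9.png

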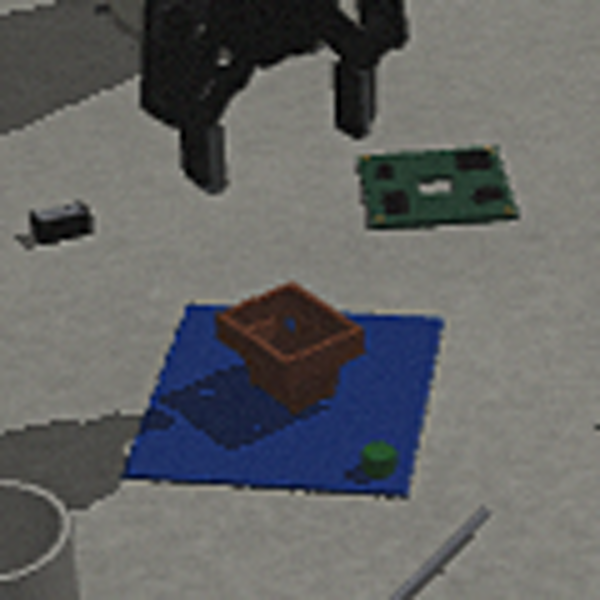

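View pics/w9f.png

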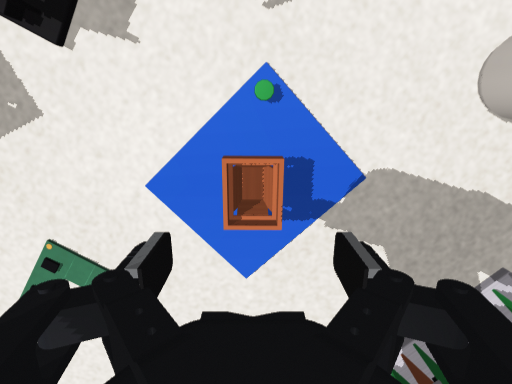

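Request:
{"api": "apply_moves", "payload": {
  "increments": [
    [[0,0,0,0,0,0.28,1],[0,0,0,0,0,0.56,1],[0,0,0,0,0,0.84,1],[0,0,0,0,0,1,1]]
  ]
}}

```text
clock: 11.15
position: [526.1, 26.9, 198.7]
ee_rot: [0.998, 0.062, -0.002, 0.0]
contact_force: [-0.0, -0.9, -0.5]
gripper_width: 85.4
```

Request:
{"api": "apply_moves", "payload": {
  "increments": [
    [[0,0,0,0,0,0.28,1],[0,0,0,0,0,0.56,1],[0,0,0,0,0,0.84,1],[0,0,0,0,0,1,1]]
  ]
}}

```text
clock: 11.55
position: [526.1, 26.9, 198.7]
ee_rot: [0.982, -0.187, -0.002, 0.001]
contact_force: [-0.3, 0.2, 0.2]
gripper_width: 85.5
```

Request:
{"api": "apply_moves", "payload": {
  "increments": [
    [[0,0,0,0,0,0.28,1],[0,0,0,0,0,0.56,1],[0,0,0,0,0,0.84,1],[0,0,0,0,0,1,1]]
  ]
}}

```text
clock: 11.95
position: [526.1, 26.9, 198.7]
ee_rot: [0.906, -0.424, -0.001, 0.001]
contact_force: [0.3, -0.3, -0.3]
gripper_width: 85.0
```

Request:
{"api": "apply_moves", "payload": {
  "increments": [
    [[0,0,0,0,0,0.14,1],[0,0,0,0,0,0.14,1],[0,0,0,0,0,0.14,1]]
  ]
}}

```text
clock: 12.25
position: [526.4, 27.0, 199.3]
ee_rot: [0.892, -0.453, -0.001, 0.001]
contact_force: [0.9, 0.4, 0.0]
gripper_width: 85.4
```

```bash
python3 to.py 527 27 110 -54;  python3 - <<'E'
from h import *
w=arm.get_image('wrist');save(w,'w10')
i=cv2.imread('pics/w10.png'); cv2.imwrite('pics/w10z.png',cv2.resize(i[120:270,160:350],None,fx=4,fy=4,interpolation=0))
np.savez('w10.npz',pose=w['pose'])
E
```

```text
{'clock': 12.25, 'position': [526.403, 27.018, 199.321], 'ee_rot': [0.892, -0.453, -0.001, 0.001], 'contact_force': [0.942, 0.374, 0.01], 'gripper_width': 85.367}
shift [ 0.0043 -0.0066  0.8932] turn [0.0043 0.0015 0.0051] yaw -53.85 q [ 0.36  0.32 -0.38 -0.   -0.87  0.27]
```

View pics/w10z.png

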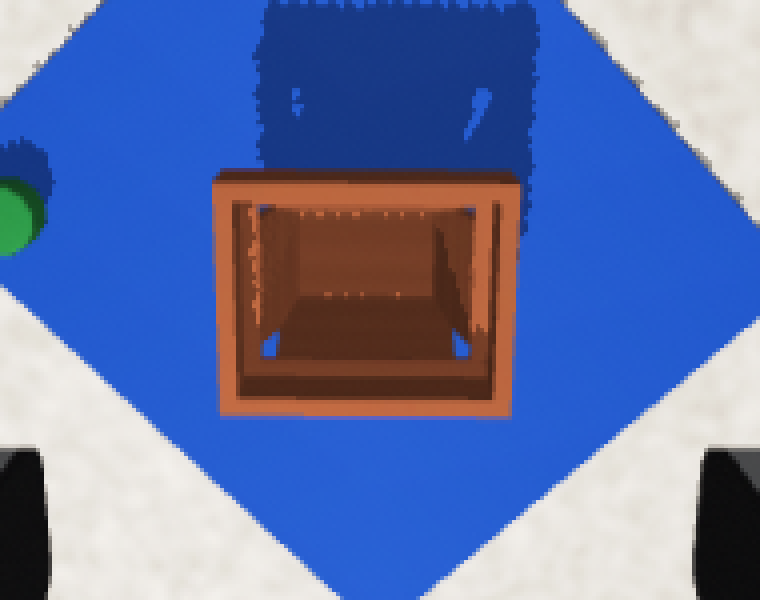

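```bash
python3 - <<'E'
from h import *
p=arm.get_image('top'); p2=dict(p); 
w=arm.get_image('wrist'); s=st()
for nm,pose,C in [('w10',np.load('w10.npz')['pose'],[(213.2,166),(290,166),(287.8,224.3),(215,224.3)]),('w9',np.load('w9.npz')['pose'],[(222,156.5),(284.5,156.5),(282,230),(224,230)])]:
  q=dict(w); q['pose']=pose
  for z in (41,47,53):
    Q=np.array([atz(q,c,z) for c in C]); e=Q-np.roll(Q,-1,0)
    print(nm,z,Q.mean(0).round(1),np.linalg.norm(e,axis=1).round(1),np.degrees(np.arctan2(e[:,1],e[:,0])).round(1))
E
```

```text
{'clock': 12.4, 'position': [526.704, 27.115, 199.985], 'ee_rot': [0.891, -0.453, -0.0, 0.0], 'contact_force': [-0.28, -0.019, 0.003], 'gripper_width': 85.859}
w10 41 [525.3  29.7  41. ] [65.6 53.7 66.1 53.7] [  36.1  -53.8 -143.9  125.7]
w10 47 [526.4  28.2  47. ] [63.9 52.3 64.3 52.3] [  36.1  -53.8 -143.9  125.7]
w10 53 [527.5  26.7  53. ] [62.1 50.9 62.6 50.9] [  36.1  -53.8 -143.9  125.7]
w9 41 [526.1  26.2  41. ] [53.3 67.9 53.3 67.9] [ 126.    35.9  -54.  -144.2]
w9 47 [527.6  27.3  47. ] [51.9 66.2 52.  66.2] [ 126.    35.9  -54.  -144.2]
w9 53 [529.   28.4  53. ] [50.5 64.4 50.6 64.4] [ 126.    35.9  -54.  -144.2]
```

Request:
{"api": "apply_moves", "payload": {
  "increments": [
    [[0,-0.008,0.25,0,0,0,1],[0,-0.008,0.5,0,0,0,1],[0,-0.008,0.7,0,0,0,1],[0,-0.008,0.8,0,0,0,1],[0,-0.008,0.8,0,0,0,1]]
  ]
}}

```text
clock: 12.9
position: [526.9, 27.4, 119.2]
ee_rot: [0.891, -0.453, -0.001, 0.001]
contact_force: [0.1, 0.6, 0.3]
gripper_width: 85.6
```

```bash
python3 to.py 527 28 89 -54;  python3 - <<'E'
from h import *
w=arm.get_image('wrist');save(w,'w11')
E
```

```text
{'clock': 12.9, 'position': [526.865, 27.371, 119.152], 'ee_rot': [0.891, -0.453, -0.001, 0.001], 'contact_force': [0.148, 0.647, 0.32], 'gripper_width': 85.587}
shift [-0.004  -0.0057  0.3015] turn [0.006  0.0018 0.0027] yaw -53.92 q [ 0.36  0.44 -0.46 -0.   -0.68  0.27]
```

View pics/w11.png

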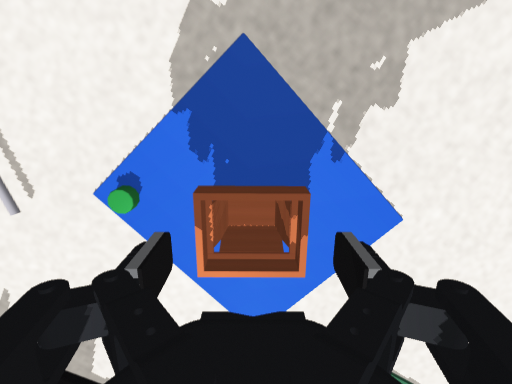

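Centred, rim centre at px ≈ (252,232) between pads at 171 and 335. Descending to close.

Request:
{"api": "apply_moves", "payload": {
  "increments": [
    [[0,0,0.15,0,0,0,1],[0,0,0.26,0,0,0,1],[0,0,0.3,0,0,0,1],[0,0,0.3,0,0,0,0.7],[0,0,0.3,0,0,0,0.5],[0,0,0.3,0,0,0,0.1],[0,0,0.3,0,0,0,0.1],[0,0,0.3,0,0,0,0.1]]
  ]
}}

```text
clock: 13.75
position: [527.9, 27.7, 91.3]
ee_rot: [0.891, -0.453, 0.001, -0.0]
contact_force: [-1.0, -0.4, 5.5]
gripper_width: 62.9
```

```bash
python3 - <<'E'
from h import *
s=st()
w=arm.get_image('wrist');save(w,'w12')
E
```

```text
{'clock': 13.75, 'position': [527.939, 27.686, 91.251], 'ee_rot': [0.891, -0.453, 0.001, -0.0], 'contact_force': [-1.016, -0.363, 5.539], 'gripper_width': 62.864}
```

View pics/w12.png

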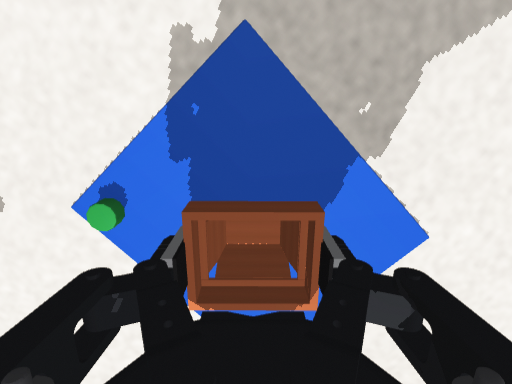

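Request:
{"api": "apply_moves", "payload": {
  "increments": [
    [[0,0,-0.05,0,0,0,0.1],[0,0,-0.2,0,0,0,0.1],[0,0,-0.45,0,0,0,0.1],[0,0,-0.75,0,0,0,0.1],[0,0,-1,0,0,0,0.1]]
  ]
}}

```text
clock: 14.3
position: [527.4, 27.7, 191.6]
ee_rot: [0.891, -0.454, -0.0, -0.0]
contact_force: [-0.3, 0.1, -0.1]
gripper_width: 63.2
```

Request:
{"api": "apply_moves", "payload": {
  "increments": [
    [[0,0,-0.2,0,0,0,0.1],[0,0,-0.35,0,0,0,0.1],[0,0,-0.4,0,0,0,0.1]]
  ]
}}

```text
clock: 14.6
position: [527.9, 27.8, 232.0]
ee_rot: [0.891, -0.453, 0.001, -0.001]
contact_force: [0.2, 0.0, -2.1]
gripper_width: 63.0
```

```bash
python3 - <<'E'
from h import *
st()
P={n:arm.get_image(n) for n in ['scene','top','wrist']}
for n,p in P.items(): save(p,n+'13')
for l in ['bay','chassis']:
  ob=[]
  for n in ['scene','top','wrist']:
    m=arm.mark_of(l,P[n]); print(l,n,[(np.round(q['at'],1).tolist(),round(q['conf'],2)) for q in m[:3]])
    if m: ob.append((P[n],m[0]['at']))
  print(tri(ob[:2]))
v=P['top']['img'][180:280,330:430]; cv2.imwrite('pics/t13.png',cv2.resize(v,None,fx=6,fy=6,interpolation=0)[:,:,::-1])
E
python3 to.py 509 -290 230 -9
```

```text
{'clock': 14.6, 'position': [527.881, 27.808, 232.01], 'ee_rot': [0.891, -0.453, 0.001, -0.001], 'contact_force': [0.214, 0.025, -2.072], 'gripper_width': 62.974}
bay scene [([123.0, 194.7], 0.83)]
bay top [([370.9, 228.0], 0.84)]
bay wrist []
(array([ 510.6300358 , -284.88915332,   16.84914081]), [np.float64(0.5644240121636298), np.float64(0.5644240121636657)])
chassis scene [([119.3, 197.2], 0.65), ([121.3, 194.6], 0.64)]
chassis top [([370.6, 229.6], 0.79), ([372.0, 228.1], 0.38)]
chassis wrist [([36.0, 30.1], 0.49)]
(array([ 506.0407732 , -292.50875023,    5.30297509]), [np.float64(4.646440571519437), np.float64(4.646440571519189)])
{'clock': 15.05, 'position': [527.3, 27.561, 229.64], 'ee_rot': [0.891, -0.454, -0.001, 0.001], 'contact_force': [0.685, 0.133, -1.081], 'gripper_width': 62.564}
shift [ 2.4593e+00  2.0173e+00 -1.9000e-03] turn [ 0.0024  0.0021 -1.5686] yaw -53.94 q [ 0.36  0.29 -0.34 -0.   -0.95  0.27]
```

View pics/t13.png

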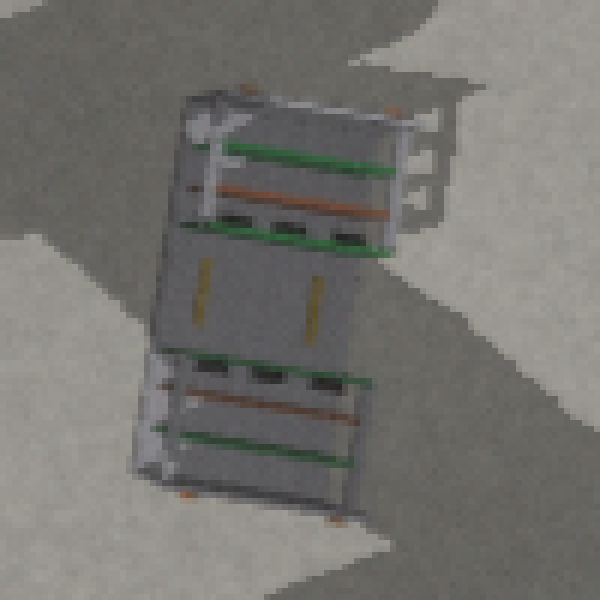

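View pics/wrist13.png

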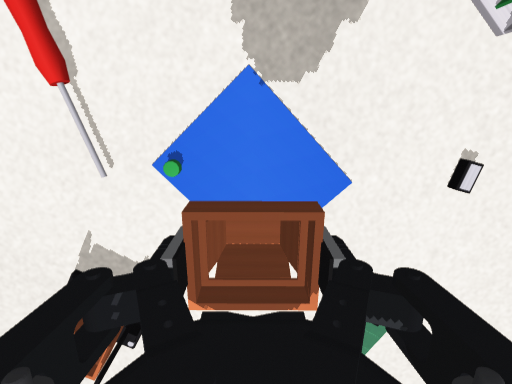

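```bash
python3 - <<'E'
from h import *
p=arm.get_image('top')
a=atz(p,(364.2,228.3),12);b=atz(p,(382.3,232),12);print(a,b,(a+b)/2,np.linalg.norm(a-b),np.degrees(np.arctan2(*(a-b)[[1,0]])))
m=arm.outline_of('chassis',p)
E
python3 to.py 445 -275 230 -9
```

```text
[ 509.38725414 -266.03955125   12.        ] [ 498.65852804 -322.06688415   12.        ] [ 504.02289109 -294.0532177    12.        ] 57.04531177139929 79.15960784752306
{'clock': 15.15, 'position': [527.394, 27.572, 229.946], 'ee_rot': [0.891, -0.453, -0.0, 0.0], 'contact_force': [0.236, -0.048, -1.478], 'gripper_width': 63.188}
shift [1.9607e+00 2.4474e+00 1.2000e-03] turn [ 1.5000e-03  1.2000e-03 -1.5685e+00] yaw -53.93 q [ 0.36  0.29 -0.34 -0.   -0.95  0.27]
```

Request:
{"api": "apply_moves", "payload": {
  "increments": [
    [[0.24,0.3,0,0,0,-0.2,0.1],[0.48,0.6,0,0,0,-0.4,0.1],[0.7,0.88,0,0,0,-0.6,0.1],[0.8,1,0,0,0,-0.8,0.1]]
  ]
}}

```text
clock: 15.55
position: [492.5, -98.0, 230.2]
ee_rot: [0.964, -0.266, -0.0, 0.0]
contact_force: [0.1, -0.4, -0.6]
gripper_width: 62.7
```

```bash
python3 to.py 445 -275 230 -9
```

```text
{'clock': 15.55, 'position': [492.533, -97.978, 230.236], 'ee_rot': [0.964, -0.266, -0.0, 0.0], 'contact_force': [0.126, -0.422, -0.565], 'gripper_width': 62.666}
shift [0.5012 1.7631 0.003 ] turn [ 0.0009  0.0019 -0.7645] yaw -30.9 q [ 0.13  0.25 -0.39 -0.   -0.93  0.9 ]
```

Request:
{"api": "apply_moves", "payload": {
  "increments": [
    [[0.08,0.3,0,0,0,-0.2,0.1],[0.16,0.6,0,0,0,-0.4,0.1],[0.25,0.9,0,0,0,-0.6,0.1],[0.28,1,0,0,0,-0.76,0.1],[0.28,1,0,0,0,-0.76,0.1]]
  ]
}}

```text
clock: 16.05
position: [465.7, -197.3, 230.2]
ee_rot: [0.997, -0.082, -0.0, 0.0]
contact_force: [0.5, 0.3, -2.0]
gripper_width: 62.6
```

```bash
python3 to.py 445 -285 230 -9
```

```text
{'clock': 16.05, 'position': [465.708, -197.303, 230.238], 'ee_rot': [0.997, -0.082, -0.0, 0.0], 'contact_force': [0.522, 0.29, -1.959], 'gripper_width': 62.64}
shift [-0.061   0.899   0.0025] turn [ 0.0001  0.0008 -0.0142] yaw -9.41 q [-0.08  0.25 -0.39  0.   -0.93  1.49]
```

Request:
{"api": "apply_moves", "payload": {
  "increments": [
    [[0,0.3,0,0,0,0,0.1],[-0.03,0.6,0,0,0,0,0.1],[-0.06,0.85,0,0,0,-0.01,0.1],[-0.06,0.9,0,0,0,-0.01,0.1],[-0.06,0.9,0,0,0,-0.01,0.1],[-0.06,0.9,0,0,0,-0.01,0.1]]
  ]
}}

```text
clock: 16.65
position: [446.2, -283.1, 230.3]
ee_rot: [0.997, -0.078, -0.0, -0.0]
contact_force: [-0.2, 0.1, -0.4]
gripper_width: 63.0
```

```bash
python3 - <<'E'
from h import *
arm.get_image('wrist');st(); w=arm.get_image('wrist');save(w,'w14');np.savez('w14.npz',pose=w['pose'])
i=cv2.imread('pics/w14.png'); cv2.imwrite('pics/w14z.png',cv2.resize(i[0:210,130:390],None,fx=3,fy=2.8,interpolation=0))
for q in arm.mark_of('bay',w): print(q)
E
```

```text
{'clock': 16.7, 'position': [446.223, -282.963, 230.391], 'ee_rot': [0.997, -0.078, -0.0, -0.0], 'contact_force': [0.499, -0.47, -0.963], 'gripper_width': 62.883}
{'at': [249.3, 118.6], 'conf': 0.84}
```

View pics/w14z.png

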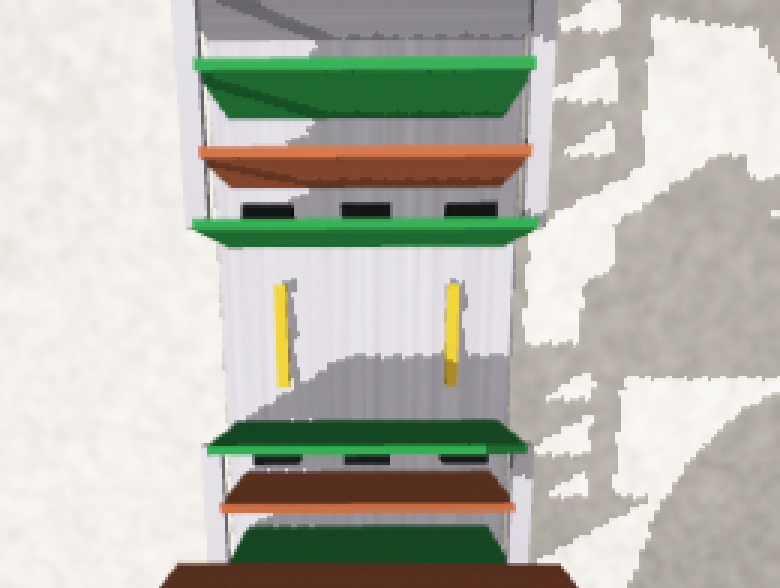

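```bash
python3 - <<'E'
from h import *
w=arm.get_image('wrist'); w['pose']=np.load('w14.npz')['pose']
f=lambda u,v:(130+u/3,v/2.8)
g=lambda u,v,z:atz(w,f(u,v),z)
SL=[g(286,285,14),g(291,386,14)];SR=[g(446,284,14),g(443,385,14)]
ml=sum(SL)/2;mr=sum(SR)/2;print('stops mid',((ml+mr)/2).round(1),'gap',np.linalg.norm(ml-mr),'ang',np.degrees(np.arctan2(*(ml-mr)[[1,0]])), 'stopdir',[np.degrees(np.arctan2(*(S[0]-S[1])[[1,0]])).round(1) for S in (SL,SR)])
U=[g(228,247,10),g(507,247,10)];L=[g(240,421,10),g(497,421,10)]
mu=sum(U)/2;mlw=sum(L)/2;print('board bottoms',mu.round(1),mlw.round(1),((mu+mlw)/2).round(1),np.linalg.norm(mu-mlw),[np.degrees(np.arctan2(*(S[0]-S[1])[[1,0]])).round(1) for S in (U,L)])
U=[g(193,228,68),g(540,228,68)];L=[g(207,447,68),g(528,447,68)]
mu=sum(U)/2;mlw=sum(L)/2;print('board tops',mu.round(1),mlw.round(1),((mu+mlw)/2).round(1),np.linalg.norm(mu-mlw),np.linalg.norm(U[0]-U[1]),[np.degrees(np.arctan2(*(S[0]-S[1])[[1,0]])).round(1) for S in (U,L)])
print(g(3*(249.3-130),118.6*2.8,10))
st()
E
```

```text
stops mid [ 506.5 -291.7   14. ] gap 53.178514260532694 ang 81.47897738050482 stopdir [np.float64(-7.7), np.float64(-9.1)]
board bottoms [ 537.  -296.8   10. ] [ 475.2 -287.5   10. ] [ 506.1 -292.2   10. ] 62.49793941277 [np.float64(81.1), np.float64(81.1)]
board tops [ 537.5 -296.6   68. ] [ 475.  -287.1   68. ] [ 506.2 -291.9   68. ] 63.173314156976815 92.6464312446881 [np.float64(81.1), np.float64(81.1)]
[ 508.23234277 -288.95360922   10.        ]
{'clock': 16.85, 'position': [446.208, -283.103, 230.528], 'ee_rot': [0.997, -0.078, 0.0, -0.0], 'contact_force': [-0.191, 0.219, -0.111], 'gripper_width': 62.881}
```

```bash
python3 - <<'E'
import cv2
i=cv2.imread('pics/w14.png'); cv2.imwrite('pics/w14r.png',cv2.resize(i[190:320,175:335],None,fx=4.5,fy=4.5,interpolation=0))
E
python3 to.py 506.3 -291.9 230 -8.9
```

```text
{'clock': 16.85, 'position': [446.208, -283.103, 230.528], 'ee_rot': [0.997, -0.078, 0.0, -0.0], 'contact_force': [-0.191, 0.219, -0.111], 'gripper_width': 62.881}
shift [ 0.6073 -0.006   0.0054] turn [-0.     -0.0004  0.0003] yaw -8.89 q [-0.26  0.29 -0.33 -0.   -0.95  1.67]
```

View pics/w14r.png

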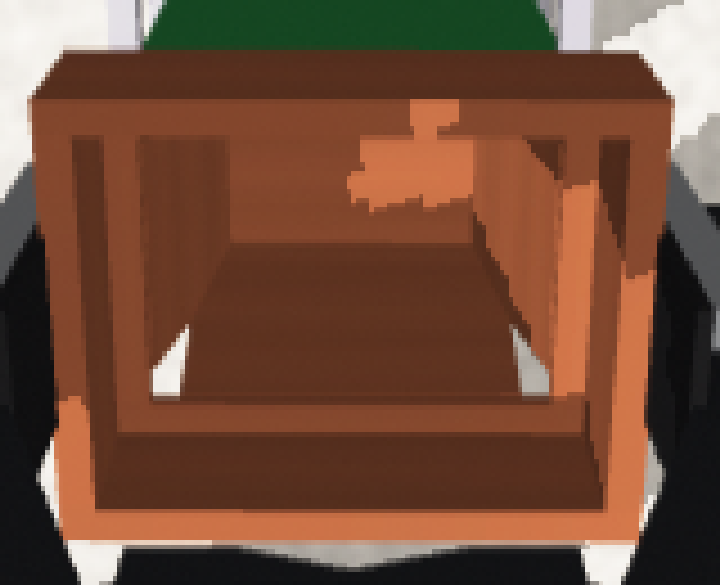

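```bash
python3 - <<'E'
from h import *
w=arm.get_image('wrist'); w['pose']=np.load('w14.npz')['pose']
C=[(182.3,211.8),(324.3,211.8),(317.7,310),(189,310)]
s=st();Rt=R.from_quat(s['ee_rot']).as_matrix()
for z in (40,42,44,46):
    Q=np.array([atz(w,c,s['position'][2]-z) for c in C]); q=(Q-s['position'])@Rt
    e=np.linalg.norm(q-np.roll(q,-1,0),axis=1)
    print(z,q.mean(0).round(1),e.round(1))
E
```

```text
{'clock': 16.9, 'position': [446.156, -283.247, 230.507], 'ee_rot': [0.997, -0.078, 0.0, 0.0], 'contact_force': [-0.627, -0.53, -0.758], 'gripper_width': 62.578}
40 [ 1.8 -0.2 40. ] [61.4 50.4 62.1 50.4]
42 [ 0.6 -0.2 42. ] [62.5 51.3 63.2 51.3]
44 [-0.6 -0.2 44. ] [63.6 52.2 64.3 52.2]
46 [-1.8 -0.2 46. ] [64.7 53.1 65.4 53.1]
```

Request:
{"api": "apply_moves", "payload": {
  "increments": [
    [[0.2,0,0,0,0,0,0.1],[0.4,-0.005,0,0,0,0,0.1],[0.55,-0.005,0,0,0,0,0.1],[0.61,-0.005,0.1,0,0,0,0.1],[0.61,-0.005,0.3,0,0,0,0.1],[0.61,-0.005,0.45,0,0,0,0.1],[0.61,-0.005,0.45,0,0,0,0.1],[0.61,-0.005,0.45,0,0,0,0.1]]
  ]
}}

```text
clock: 17.7
position: [505.9, -292.8, 185.1]
ee_rot: [0.997, -0.078, -0.001, 0.0]
contact_force: [-0.1, 0.1, 0.7]
gripper_width: 62.6
```

```bash
python3 to.py 506.9 -292 98 -8.9;python3 - <<'E'
from h import *
w=arm.get_image('wrist');save(w,'w15')
p=arm.get_image('top');cv2.imwrite('pics/t15.png',cv2.resize(p['img'][180:280,320:430],None,fx=6,fy=6,interpolation=0)[:,:,::-1])
p=arm.get_image('scene');cv2.imwrite('pics/s15.png',cv2.resize(p['img'][110:240,70:200],None,fx=4.5,fy=4.5,interpolation=2)[:,:,::-1])
E
```

```text
{'clock': 17.7, 'position': [505.914, -292.804, 185.138], 'ee_rot': [0.997, -0.078, -0.001, 0.0], 'contact_force': [-0.098, 0.069, 0.653], 'gripper_width': 62.553}
shift [ 0.0095 -0.0096  0.8714] turn [ 0.0003  0.0022 -0.0014] yaw -8.94 q [-0.25  0.43 -0.25  0.   -0.89  1.66]
```

View pics/w15.png

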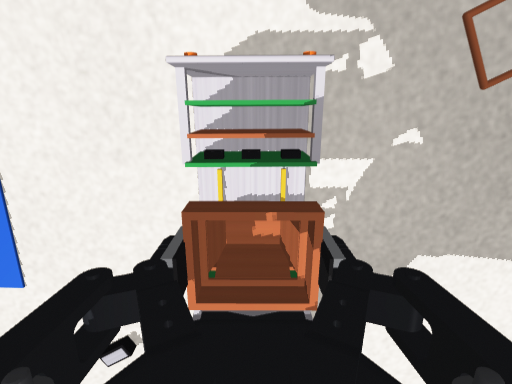

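View pics/s15.png

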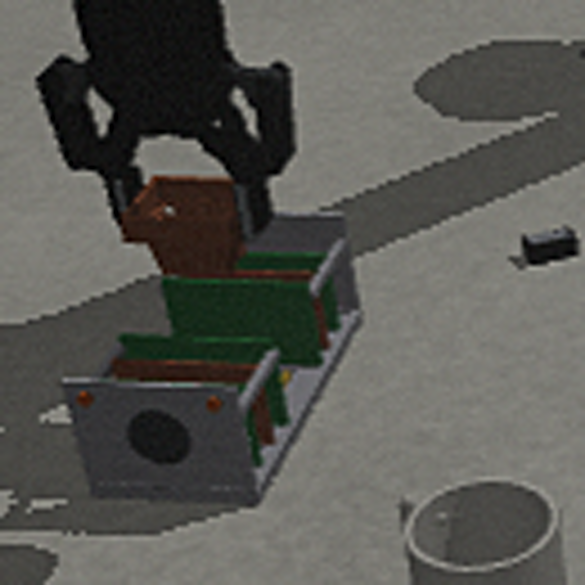

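```bash
python3 - <<'E'
from h import *
w=arm.get_image('wrist');save(w,'w16'); s=st();Rt=R.from_quat(s['ee_rot']).as_matrix()
i=cv2.imread('pics/w16.png'); cv2.imwrite('pics/w16z.png',cv2.resize(i[130:210,170:340],None,fx=4.5,fy=4.5,interpolation=0))
for c,z in [((186,164.5),68),((317,164.5),68),((223,200),14),((282,200),14)]:
    print(c,((atz(w,c,z)-s['position'])@Rt).round(1))
E
```

```text
{'clock': 17.9, 'position': [506.527, -293.032, 186.417], 'ee_rot': [0.997, -0.078, 0.001, 0.0], 'contact_force': [-0.258, -0.542, -1.199], 'gripper_width': 62.841}
(186, 164.5) [ 33.1 -47.1 118.5]
(317, 164.5) [ 33.1  45.1 118.5]
(223, 200) [-10.8 -28.  172.4]
(282, 200) [-10.8  27.4 172.4]
```

View pics/w16z.png

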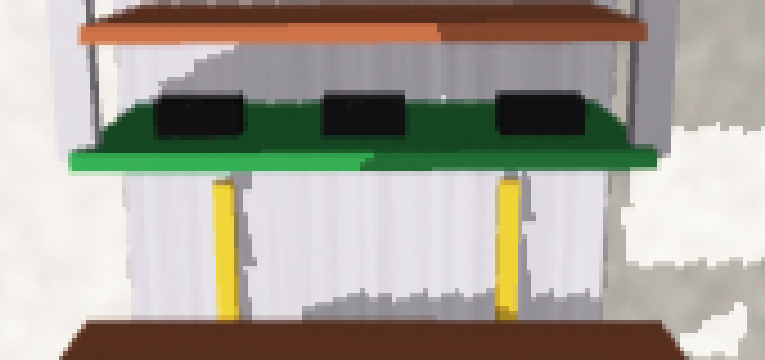

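Request:
{"api": "apply_moves", "payload": {
  "increments": [
    [[0,-0.01,0.1,0,0,0,0.1],[0,-0.01,0.2,0,0,0,0.1],[0,-0.01,0.3,0,0,0,0.1],[0,-0.01,0.38,0,0,0,0.1],[0,-0.01,0.46,0,0,0,0.1],[0,-0.01,0.54,0,0,0,0.1],[0,-0.01,0.62,0,0,0,0.1],[0,-0.01,0.7,0,0,0,0.1],[0,-0.01,0.76,0,0,0,0.1],[0,-0.01,0.76,0,0,0,0.1]]
  ]
}}

```text
clock: 18.9
position: [505.8, -291.8, 108.3]
ee_rot: [0.997, -0.078, -0.001, -0.0]
contact_force: [-1.0, 0.4, -0.4]
gripper_width: 63.1
```

```bash
python3 to.py 506.9 -292 98 -8.9;python3 - <<'E'
from h import *
w=arm.get_image('wrist');save(w,'w17')
p=arm.get_image('scene');cv2.imwrite('pics/s17.png',cv2.resize(p['img'][110:240,70:200],None,fx=4.5,fy=4.5,interpolation=2)[:,:,::-1])
E
```

```text
{'clock': 18.9, 'position': [505.82, -291.786, 108.288], 'ee_rot': [0.997, -0.078, -0.001, -0.0], 'contact_force': [-1.014, 0.446, -0.362], 'gripper_width': 63.061}
shift [0.0112 0.0005 0.1029] turn [-0.0006  0.0042 -0.0023] yaw -8.96 q [-0.25  0.52 -0.32 -0.   -0.73  1.66]
```

View pics/w17.png

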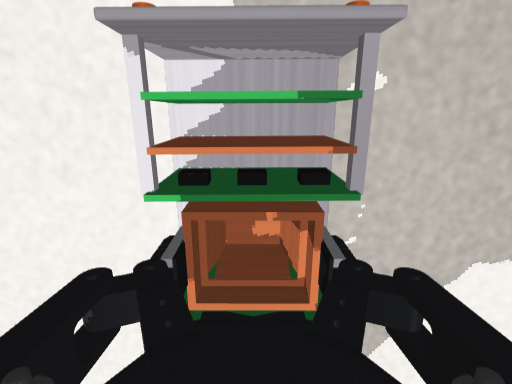

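View pics/s17.png

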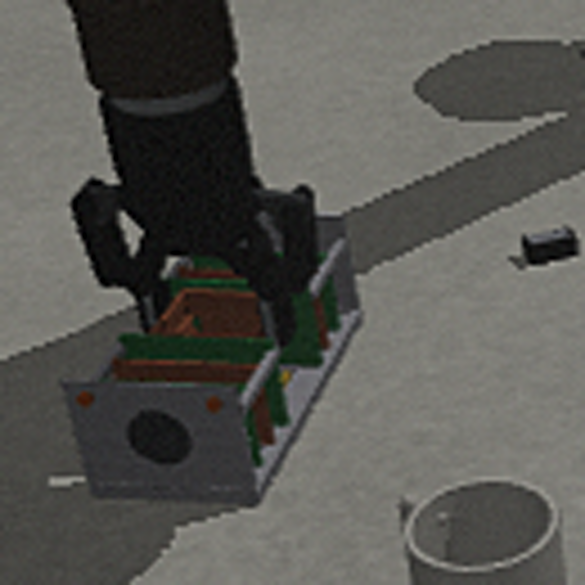

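Request:
{"api": "apply_moves", "payload": {
  "increments": [
    [[0.003,0,0.02,0,0,0,0.1],[0.005,0,0.04,0,0,0,0.1],[0.005,0,0.06,0,0,0,0.1],[0.005,0,0.075,0,0,0,0.1],[0.005,0,0.085,0,0,0,0.1],[0.005,0,0.09,0,0,0,0.1]]
  ]
}}

```text
clock: 19.6
position: [506.8, -292.0, 100.3]
ee_rot: [0.997, -0.078, -0.0, -0.0]
contact_force: [0.9, 0.3, -0.9]
gripper_width: 63.1
```

Request:
{"api": "apply_moves", "payload": {
  "increments": [
    [[0,0,0.01,0,0,0,0.1],[0,0,0.01,0,0,0,0.1]]
  ]
}}

```text
clock: 19.8
position: [506.8, -292.0, 99.3]
ee_rot: [0.997, -0.078, -0.0, -0.0]
contact_force: [0.2, 0.3, -0.4]
gripper_width: 62.8
```

Request:
{"api": "apply_moves", "payload": {
  "increments": [
    [[0,0,0.005,0,0,0,0.1],[0,0,0.01,0,0,0,0.1],[0,0,0.01,0,0,0,0.1]]
  ]
}}

```text
clock: 20.1
position: [506.9, -292.1, 98.4]
ee_rot: [0.997, -0.078, 0.0, 0.0]
contact_force: [-0.2, 0.3, -0.8]
gripper_width: 62.8
```

Request:
{"api": "apply_moves", "payload": {
  "increments": [
    [[0,0,0.005,0,0,0,0.1],[0,0,0.01,0,0,0,0.1],[0,0,0.01,0,0,0,0.1]]
  ]
}}

```text
clock: 20.4
position: [507.0, -292.0, 98.3]
ee_rot: [0.997, -0.078, 0.0, 0.0]
contact_force: [-1.7, 1.1, 5.6]
gripper_width: 62.9
```

Request:
{"api": "apply_moves", "payload": {
  "increments": [
    [[0,0,-0.005,0,0,0,0.6],[0,0,-0.005,0,0,0,0.7],[0,0,-0.005,0,0,0,0.8],[0,0,-0.005,0,0,0,0.8],[0,0,-0.1,0,0,0,0.8],[0,0,-0.3,0,0,0,0.8],[0,0,-0.6,0,0,0,0.8],[0,0,-0.95,0,0,0,0.8],[0,0,-0.95,0,0,0,0.8]]
  ]
}}

```text
clock: 21.3
position: [509.5, -293.1, 198.6]
ee_rot: [0.997, -0.077, 0.006, 0.002]
contact_force: [0.2, -0.2, 0.8]
gripper_width: 76.8
```

Request:
{"api": "apply_moves", "payload": {
  "increments": [
    [[0,0,-0.4,0,0,0,1],[-0.4,0,-0.4,0,0,0,1],[-0.8,0,-0.4,0,0,0,1],[-0.8,0,-0.4,0,0,0,1],[-0.8,0,-0.4,0,0,0,1]]
  ]
}}

```text
clock: 21.8
position: [427.3, -279.6, 233.1]
ee_rot: [0.997, -0.078, 0.001, 0.0]
contact_force: [-0.5, 0.0, 0.7]
gripper_width: 85.4
```

```bash
python3 - <<'E'
from h import *
st()
w=arm.get_image('wrist');save(w,'w18')
i=cv2.imread('pics/w18.png'); cv2.imwrite('pics/w18z.png',cv2.resize(i[0:200,130:390],None,fx=3,fy=2.9,interpolation=0))
p=arm.get_image('scene');save(p,'s18f');cv2.imwrite('pics/s18.png',cv2.resize(p['img'][130:240,70:200],None,fx=4.5,fy=4.5,interpolation=2)[:,:,::-1])
p=arm.get_image('top');save(p,'t18f')
E
```

```text
{'clock': 21.8, 'position': [427.276, -279.622, 233.148], 'ee_rot': [0.997, -0.078, 0.001, 0.0], 'contact_force': [-0.506, 0.028, 0.66], 'gripper_width': 85.437}
```

View pics/w18z.png

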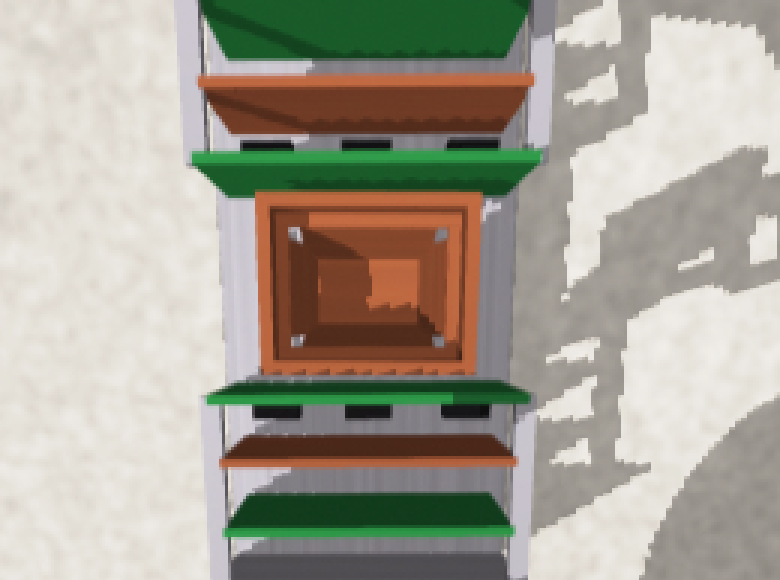

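View pics/s18.png

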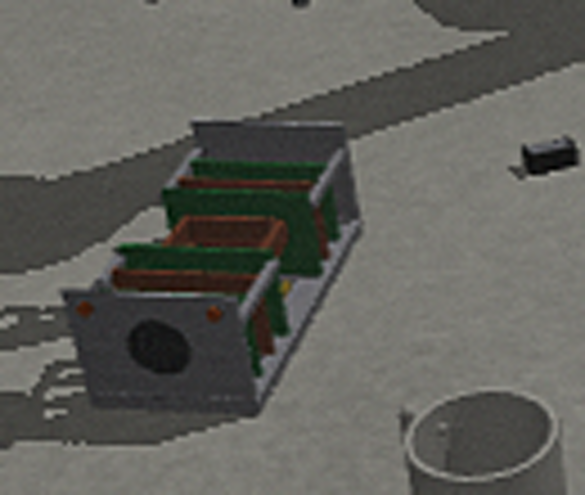

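View pics/s18f.png

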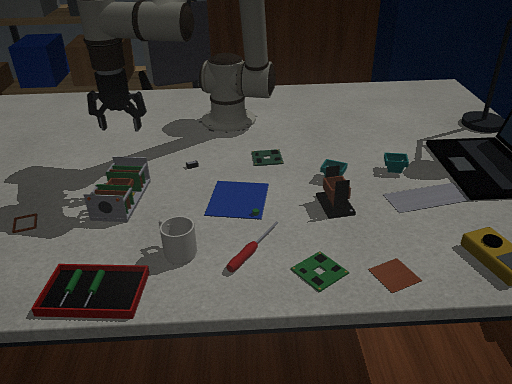

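View pics/t18f.png

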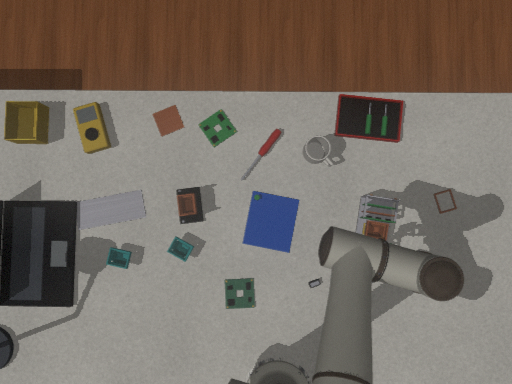

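```bash
python3 - <<'E'
from h import *
w=arm.get_image('wrist');save(w,'w19')
i=cv2.imread('pics/w19.png'); cv2.imwrite('pics/w19z.png',cv2.resize(i[40:150,200:310],None,fx=5.4,fy=5.4,interpolation=0))
np.savez('w19.npz',pose=w['pose']);st()
E
```

```text
{'clock': 22.0, 'position': [428.835, -279.741, 232.378], 'ee_rot': [0.997, -0.078, 0.0, 0.0], 'contact_force': [-0.48, -0.29, 0.352], 'gripper_width': 85.335}
```

View pics/w19z.png

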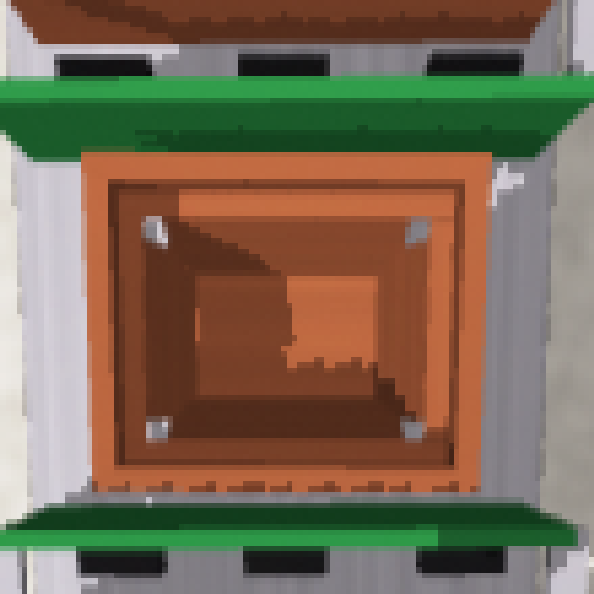

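```bash
python3 - <<'E'
from h import *
w=arm.get_image('wrist')
f=lambda u,v:(200+u/5.4,40+v/5.4)
C=[f(82,152),f(492,152),f(479,491),f(95,491)]
for z in (48,54,60):
    Q=np.array([atz(w,c,z) for c in C]); e=Q-np.roll(Q,-1,0)
    print(z,Q.mean(0).round(1),np.linalg.norm(e,axis=1).round(1),np.degrees(np.arctan2(e[:,1],e[:,0])).round(1))
c=np.degrees
E
```

```text
48 [ 506.5 -292.2   48. ] [65.7 53.3 65.3 53.3] [ 81.1  -9.1 -98.9 171.3]
54 [ 506.3 -292.2   54. ] [64.2 52.  63.8 52. ] [ 81.1  -9.1 -98.9 171.3]
60 [ 506.  -292.1   60. ] [62.7 50.8 62.3 50.8] [ 81.1  -9.1 -98.9 171.3]
```

The rim is at z = 54, level and centred at (506.3, -292.2), which matches the bay centre. Nothing touches the robot, so I'm handing in.

```bash
python3 -c "
from bench import arm
print(arm.job_done())"
```

```text
the job is handed in; nothing more can be done
None
```

The top copper tray now stands upright in the chassis bay, and I handed the job in at about 22 s of the 72 s allowed. No verdict was reported.

**What I did:**
- I gripped only the rim band of the top tray across its 52 mm width and lifted it straight up. The pictures showed the second tray staying in the holder.
- I set it upright on the blue mat and let go. I then turned the gripper 90° and took the tray again by its short ends.
- I lowered it into the bay and felt the floor with about 6 N at the height I had predicted. Then I opened the jaws and backed away.

**Last checks:**
- **Height and level:** the tray measures as level, with its rim about 54 mm above the table. That is what a tray standing on the 10 mm floor should give.
- **Position:** it is centred at (506.3, -292.2) mm, against a measured bay centre of (506.3, -291.9). Its angle matches the bay within about 0.2°.
- **Rest of the scene:** in the last pictures the mug, the screwdriver and the turquoise look-alikes appear unmoved, and nothing touches the gripper.

**Disagreements:**
- The networks' marks for the mat and bay were off by up to about 15 mm. I used mat outlines and board and stop edges measured in the pictures instead.
- Two ways of estimating how far the fingertips reach gave 63 mm and 68 mm. I used about 69 mm, from the second estimate and the gripper's opening geometry, and raised the first grip 1 mm for safety.

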